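# Unclip the guard and shut the gas cock

### The arm

A 6-joint arm with a two-finger parallel gripper is mounted at the origin on the work surface. World frame = base frame: x ahead of the robot, y to its left, z up, the work surface at z = 0. Lengths are in m, angles in rad, forces in N, time in s.
With the tool pointing down it reaches from about 0.375 to 0.975 m from the base axis. Payload 3.8 kg.
Tool frame: the origin (TCP) lies on the centre line of the jaws, within the pads' length; the fingertips stand 14 mm ahead of it and the grasp point (between the pads) lies 5 mm behind it (bot.finger_overhang is the distance from the TCP to the fingertips, in m); y points along the fingers, x is the direction in which the jaws open and shut, and the axes are right-handed (so a half turn about y gives the same grasp; the last joint's range is limited). The gripper opens to 85 mm and grips with 20 to 120 N. Pads are 22 mm wide; open, the fingers measure 114 mm over their backs; the gripper's body (76 mm by 85 mm) begins 54 mm behind the grasp point. The pads swing forward as they close: fully open they stand 13 mm farther back than shut.
Start: joints at [-1.335, 0.264, 1.604, -0, 1.274, -0.037], TCP at [0.182, -0.65, 0.245] pointing down, gripper open.
Joint ranges: [-2.63, 2.63], [-0.94, 2.18], [0.31, 2.57], [-1.31, 4.45], [0, 2.66], [-2.55, 2.55]. Speed limits (rad/s): [2.57, 2.57, 3.14, 3.14, 3.14, 3.14].

### API

Orientations are given as a rotation vector (axis times angle).
In Python, from workcell import readout, read_camera, bot, spotter gives the robot as it stands.
- The arm moves only by the tool jog_arm, never from a script. Its argument "increments" is a list of rows, each a list of 7 numbers: the shift along the tool's x, y, z in m, then the turn, a rotation vector about the tool's x, y, z in rad, then the opening, from 0 (shut) to 1 (fully open). A call has 1 to 10 rows; each row shifts and turns the pose as measured when the row begins, along the tool's axes as they then stand; what a row does not reach is not made up. A row lasts 1/8 s, in which the tool goes at most 62.5 mm and 10.7 degrees, less where a joint would pass 70% of its speed; a pose out of reach is approached as far as the arm can. A call with a gripper value outside its range is refused whole. The fingers move at their own pace and stop on an object; "force" is the grip in N (left out, the last holds). Time passes only in rows, so rows that do not move let the fingers close. It gives the time, the measured TCP pose, the force and the opening at its end, in the units of the state.
- readout.read_state(): the state, without advancing time (a new reading comes with each control period).
- read_camera(name): name is "scene" or "top"; returns a dict with "img" (420x560x3 uint8, blue, green, red), "range_z" (420x560 float32, m along the optical axis (not along the pixel's ray), 0 where there is no reading), "fx", "fy", "cx", "cy" (pixels), "distortion" ([k1, k2, p1, p2, k3] as OpenCV has them; the pictures are not rectified), "world_from_camera" (4x4, takes a point from camera to world coordinates). Camera axes: x right, y down, z forward; pixel columns grow to the right and rows downward; lengths in m; the calibration is good to about 2 mm. A picture is of the moment at which its call begins.
- bot.finish_job(): hands the job in, once; it reports no verdict.
Trained networks look in a picture, given as the dict that the camera call returned (one of the last four; its "shot" number tells which), for a name from the list of things; names that differ only in an ending like _2 or _b are one class to them, and where a whole thing is asked for, a point or a joint stands for the part that bears it (a point fixed in the world has none). Each returns a list of dicts, best first, with "p" (0 to 1); they miss things now and then, are a little off and sometimes report something else, mostly with a low value. They report only what shows in the picture. A call takes as long as a camera call. They do not tell look-alikes from the thing itself.
- spotter.masks_of(picture, thing): "mask" (420x560 bool, what is visible of it) and "location" ([column, row] in pixels, amid what is visible of it).
- spotter.spot_point(picture, thing): "location" ([column, row] in pixels: a listed point, or the origin of a listed thing).
The state is a dict: "time": time; "q": joint angles; "joint_vel": joint speeds; "joint_torque": joint torques, N m; "tool_pos": TCP position; "tcp_rot": TCP orientation; "wrist_force": force on the tool from outside, world axes, zero at the start; "torque": the same for the moment, N m; "width": opening from 0.0 (shut) to 1.0 (fully open).
Only numpy, scipy, OpenCV 4.12 (cv2) and the standard library are available. Lean on these libraries where they do the work, as an engineer would, in place of code of your own. Each camera call takes 0.05 s, during which the arm holds its last target. There are 200 camera calls.

### The job

Shut off the gas at the bench valve box. Lift the flat pry tool out of its rest, lay it on the bench and let go, then take it again by its handle and, with its blade in the notch, pry up the red snap-fit cover. Lay the tool back on the bench, lift the loosened cover away and stand it gently on the bench open side down, then turn the yellow handle clockwise to its stop so that it lies across the pipe; leave the bottle, beaker and vial where they are.

Things in the scene. Friction and masses are not known exactly. Their poses are not given: they have to be found in the camera images.
- valve_box: fixed white box; origin under its centre at bench level, flat top 70 mm up, own x -70.5 to 52.5 mm, own y +-55 mm. Copper pipes along own y, 44 mm high, end at y +-95 mm. The cover stands centred on top, its notch towards own -x (roughly the robot); the 39.5 mm ledge before the notch ends in a front edge at x -70.5 mm that serves as fulcrum.
- cover_center (a point): centre (half-way up) of the red snap-fit cover, 62 x 62 x 46 mm, hollow, open below, 45 g, axes as the box. Black mark on top and wall at the notch side (-x). Two sprung studs hold it with a few N; raise the notch edge 5 mm or more with the blade and it stays up, tilted, and can be lifted off by its +-y sides. Standing on the bench this point is 23 mm high.
- cover_notch (a point): middle of the upper edge of the notch, on the outer face of the cover's -x wall. The notch is 22 mm wide and 8 mm high, from the box's top up to this point; behind it a flat blade can go in 10 mm before meeting anything.
- gas_cock (a joint): angle of the yellow handle under the cover: 0 = along the pipe (open), 1.571 = across the pipe (shut), hard stop at both; it grows clockwise seen from above. Starts between 0.1 and 0.4. Stays where left; turning takes about 0.1 N m.
- cock_grip (a point): centre of the yellow handle bar, on its turning axis, 99 mm above the bench: bar 50 mm long (own y axis, which turns with it), 10 mm thick (own x), 22 mm tall; what lies under it is no higher than 86 mm on the axis (stem) and 81 mm elsewhere.
- rest: fixed grey tool rest, 112 (x) x 46 (y) mm, 66 mm tall; origin under its centre. A channel 26 mm wide along its x axis with its floor at 30 mm holds the pry tool's handle between 36 mm walls, too tight for fingers; its +x end is open and shank and blade stick out there.
- pry_handle (a point): centre of the pry tool's blue handle, a bar 100 (x) x 22 (y) x 24 (z) mm; blade towards +x; z up as it lies. Whole tool 200 mm, 70 g, balance point about 28 mm ahead of this point. Lying on the bench this point is 12 mm high; in the rest 42 mm.
- pry_shank (a point): middle of the pry tool's steel shank, 50 (x) x 10 (y) x 8 (z) mm, 75 mm ahead of the handle's centre and at the same height.
- pry_tip (a point): tip of the flat blade, 150 mm ahead of the handle's centre and at the same height; blade 50 long x 12 wide (y) x 2.5 mm thick (z).
- alcohol_mid (a point): bystander: yellow bottle with white cap, 66 mm diameter, 150 mm tall, centre half-way up.
- beaker_mid (a point): bystander: glass beaker, 66 mm diameter, 75 mm tall, centre half-way up.
- vial_mid (a point): bystander: amber vial with blue cap, 40 mm diameter, 60 mm tall, centre half-way up.
Mind the look-alikes: they are no part of the job. There is more than one size of the part that bears cover_center; the job needs the largest.

How it is judged:
On the way, in this order (a step that is already met when the one before it is completed fails the run):
1. the pry tool is out of its rest, lying flat on the bench and released (height (world z) of pry_handle below 0.02 m and height (world z) of pry_tip below 0.025 m and contact force between the fingers and pry below 0.1 N and linear speed of pry below 0.02 m/s), for 0.1 s.
2. the blade, in the notch and with the tool held by its handle, has raised the notch edge of the cover, still over the valve handle, by at least 4 mm, with no finger on the cover (z of cover_notch in the frame of valve_box above 0.082 m and distance between pry_tip and cover_notch below 0.03 m and contact force between the fingers and pry above 1 N and contact force between the fingers and cover below 0.1 N and distance between cock_grip and cover_center below 0.03 m and distance between the grasp point and pry_handle below 0.065 m), for 0.1 s.
3. the tool lies on the bench again and the cover stands on the bench, open side down, both released (height (world z) of pry_handle below 0.02 m and height (world z) of pry_tip below 0.025 m and contact force between the fingers and pry below 0.1 N and height (world z) of cover_center below 0.03 m and angle between cover_center's own z axis and vertical below 0.15 rad and contact force between the fingers and cover below 0.1 N and linear speed of cover below 0.02 m/s), for 0.1 s.
4. the yellow handle is at its shut stop, across the pipe (value of joint gas_cock above 1.45 rad), for 0.2 s.
At the end, for the whole second after the job is handed in: yellow handle within 7 degrees of its shut stop (joint above 1.45); pry tool lying flat on the bench (handle centre below 20 mm, tip below 25 mm); cover standing on the bench open side down (centre below 30 mm, tilt below 0.15 rad); both released and at rest (value of joint gas_cock above 1.45 rad and height (world z) of pry_handle below 0.02 m and height (world z) of pry_tip below 0.025 m and linear speed of each of pry, cover below 0.02 m/s and height (world z) of cover_center below 0.03 m and angle between cover_center's own z axis and vertical below 0.15 rad); the robot touches nothing.
It fails at once if the bottle, beaker or vial is moved more than 20 mm (distance of any of alcohol_mid, beaker_mid, vial_mid from where it was at the start of the episode above 0.02 m).
It fails at once if the cover is thrown or dropped (faster than 1 m/s) (linear speed of cover above 1 m/s).
It also fails if it takes over 67 s, if anything falls off the work surface, if the arm or the gripper's body presses on something with over 40 N, if the wrist force passes 120 N, or if a joint passes its speed limit or range.

## Working session

There is one attempt and no reset: what is moved stays moved. The work goes in short steps, Python scripts to look and compute and a tool call to move; the robot and the scene stay as the last step left them, time stands still between calls to the robot, and variables do not carry over. Pictures are saved under pics/ and viewed, about 8 in all and at most 12, crops included, and the job is handed in when it is done.

Besides the shell and the picture viewer there is one more tool, called after "Emit:" as name(argument=value, ...), one argument or row to a line, values as JSON. jog_arm: Moves the arm, as the interface text tells. Its arguments: {"type":"object","properties":{"increments":{"type":"array"},"force":{"type":"number"}},"required":["increments"]}

```bash
mkdir -p pics; ls
cat > h.py <<'E'
import sys; sys.path.insert(0,'.')
import numpy as np, cv2
from scipy.spatial.transform import Rotation as R
from workcell import readout, read_camera, bot, spotter
def ray(c,px):
    K=np.array([[c['fx'],0,c['cx']],[0,c['fy'],c['cy']],[0,0,1.]])
    u=cv2.undistortPoints(np.array([[px]],float),K,np.array(c['distortion'],float))[0,0]
    T=np.array(c['world_from_camera']); return T[:3,3],T[:3,:3]@np.array([u[0],u[1],1.])
def atz(c,px,z):
    o,d=ray(c,px); return o+d*(z-o[2])/d[2]
def proj(c,P):
    K=np.array([[c['fx'],0,c['cx']],[0,c['fy'],c['cy']],[0,0,1.]])
    T=np.linalg.inv(np.array(c['world_from_camera']))
    return cv2.projectPoints(np.array(P,float).reshape(-1,3),cv2.Rodrigues(T[:3,:3])[0],T[:3,3],K,np.array(c['distortion'],float))[0][:,0]
def cloud(c,mask=None):
    z=c['range_z']; m=(z>0) if mask is None else (z>0)&mask
    v,u=np.nonzero(m)
    K=np.array([[c['fx'],0,c['cx']],[0,c['fy'],c['cy']],[0,0,1.]])
    n=cv2.undistortPoints(np.stack([u,v],1).astype(float)[:,None],K,np.array(c['distortion'],float))[:,0]
    P=np.c_[n,np.ones(len(n))]*z[v,u][:,None]
    T=np.array(c['world_from_camera']); return P@T[:3,:3].T+T[:3,3]
def st():
    s=readout.read_state(); print('t',round(s['time'],2),'pos',np.round(s['tool_pos'],4),'R',np.round(R.from_rotvec(s['tcp_rot']).as_matrix(),3).tolist(),'F',np.round(s['wrist_force'],1),'w',round(s['width'],3)); return s
E
python3 - <<'E'
from h import *
s=st()
ims=[]
for n in ['scene','top']:
    c=read_camera(n); ims.append(c['img']); cv2.imwrite(f'pics/{n}0.png',c['img'])
    print(n,np.round(c['world_from_camera'],3).tolist())
    for t in ['valve_box','rest','pry_handle','pry_shank','pry_tip','cover_center','cover_notch','alcohol_mid','beaker_mid','vial_mid']:
        z={'valve_box':0,'rest':0,'pry_handle':.042,'pry_shank':.042,'pry_tip':.042,'cover_center':.093,'cover_notch':.078,'alcohol_mid':.075,'beaker_mid':.0375,'vial_mid':.03}[t]
        for d in spotter.spot_point(c,t)[:4]:
            print(t,round(d['p'],2),np.round(d['location']),np.round(atz(c,d['location'],z),3))
E
```

```text
pics
t 0.0 pos [ 0.1817 -0.6494  0.244 ] R [[0.269, -0.0, 0.963], [-0.963, 0.002, 0.269], [-0.002, -1.0, 0.0]] F [0.1 1.3 0.7] w 1.002
scene [[-0.805, 0.354, -0.476, 1.14], [0.594, 0.492, -0.637, 0.718], [0.009, -0.795, -0.607, 0.799], [0.0, 0.0, 0.0, 1.0]]
valve_box 0.77 [271. 240.] [ 0.615 -0.037  0.   ]
rest 0.69 [401. 294.] [0.473 0.318 0.   ]
pry_handle 0.55 [399. 280.] [0.476 0.304 0.042]
pry_shank 0.8 [382. 299.] [0.554 0.322 0.042]
pry_tip 0.66 [359. 315.] [0.631 0.324 0.042]
cover_center 0.79 [340. 245.] [0.549 0.166 0.093]
cover_center 0.71 [236. 258.] [0.782 0.057 0.093]
cover_center 0.64 [274. 213.] [ 0.605 -0.036  0.093]
cover_center 0.37 [360. 315.] [0.663 0.351 0.093]
cover_notch 0.96 [232. 262.] [0.789 0.049 0.078]
cover_notch 0.61 [346. 256.] [0.552 0.191 0.078]
cover_notch 0.57 [281. 215.] [ 0.583 -0.034  0.078]
alcohol_mid 0.74 [262. 158.] [ 0.45  -0.323  0.075]
alcohol_mid 0.73 [259. 303.] [0.805 0.19  0.075]
beaker_mid 0.23 [273. 245.] [0.646 0.018 0.037]
vial_mid 0.78 [258. 302.] [0.785 0.154 0.03 ]
top [[0.01, -0.991, 0.133, 0.451], [-1.0, -0.008, 0.015, -0.017], [-0.014, -0.133, -0.991, 1.324], [0.0, 0.0, 0.0, 1.0]]
valve_box 0.97 [290. 217.] [ 0.61  -0.035  0.   ]
rest 0.84 [175. 263.] [0.473 0.301 0.   ]
rest 0.62 [162. 206.] [0.642 0.345 0.   ]
pry_handle 0.56 [171. 260.] [0.482 0.303 0.042]
pry_shank 0.88 [163. 233.] [0.558 0.327 0.042]
pry_tip 0.89 [163. 209.] [0.626 0.332 0.042]
cover_center 0.72 [289. 213.] [ 0.611 -0.031  0.093]
cover_center 0.64 [239. 256.] [0.492 0.104 0.093]
cover_notch 0.9 [290. 225.] [ 0.578 -0.033  0.078]
cover_notch 0.85 [284. 169.] [ 0.737 -0.016  0.078]
cover_notch 0.73 [233. 257.] [0.489 0.122 0.078]
cover_notch 0.18 [290. 216.] [ 0.606 -0.032  0.078]
alcohol_mid 0.63 [398. 273.] [ 0.45  -0.328  0.075]
beaker_mid 0.81 [337. 157.] [ 0.785 -0.171  0.038]
vial_mid 0.77 [228. 154.] [0.795 0.151 0.03 ]
vial_mid 0.38 [292. 213.] [ 0.62  -0.041  0.03 ]
```

View pics/scene0.png

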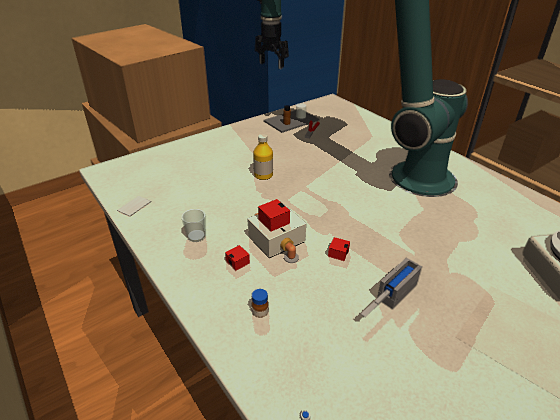

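View pics/top0.png

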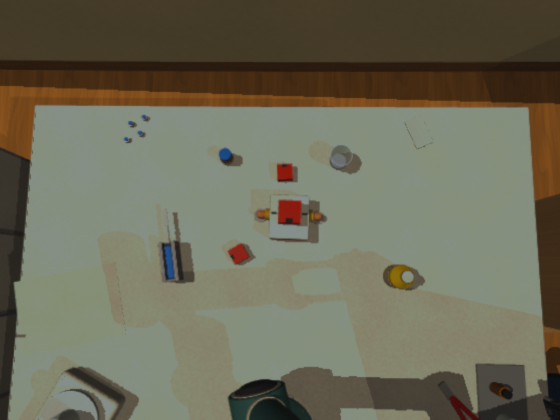

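Run:
```python
from h import *
def rect(P,n):
    r=cv2.minAreaRect(P[:,:2].astype(np.float32)*1000); print(' ',n,len(P),np.round(r[0],1),np.round(r[1],1),round(r[2],1),'zmed',round(np.median(P[:,2]),4))
for n in ['scene','top']:
    c=read_camera(n); print(n)
    P=cloud(c); full=np.zeros((420,560),bool)
    b,g,r=[c['img'][...,i].astype(int) for i in range(3)]
    red=(r>100)&(g<60)&(b<60)
    A=cloud(c,red)
    def near(A,x,y,d,z0,z1): return A[(abs(A[:,0]-x)<d)&(abs(A[:,1]-y)<d)&(A[:,2]>z0)&(A[:,2]<z1)]
    rect(near(A,.61,-.033,.06,.10,.13),'covertop')
    for s in [(.775,.06),(.737,-.016),(.50,.11),(.53,.14)]:
        Q=near(A,*s,.05,.0,.09)
        if len(Q)>5: rect(Q,'small'+str(s)); print(Q[:,2].max())
    rect(near(P,.61,-.035,.075,.064,.076),'boxtop')
    rect(near(P,.61,-.035,.1,.03,.06),'pipes')
    rect(near(P,.477,.304,.08,.060,.072),'resttop')
    blue=(b>90)&(r<70)&(b>g+30)
    rect(near(cloud(c,blue),.48,.304,.08,.03,.07),'handle')
    rect(near(P,.60,.325,.06,.03,.055),'blade+shank')
    T=np.array(c['world_from_camera'])
    for t in ['rest','valve_box','cover_center','pry_handle']:
        for d in spotter.masks_of(c,t)[:3]:
            Q=cloud(c,d['mask']); print(t,round(d['p'],2),d['location'],np.round(Q.mean(0),3), np.round(np.percentile(Q,[2,98],axis=0),3).tolist())
```

```text
scene
  covertop 377 [611.7 -29. ] [66.5 61.9] 88.8 zmed 0.1151
  small(0.737, -0.016) 320 [740.  -15.5] [45.3 47.8] 4.2 zmed 0.0319
0.037244159220430895
  small(0.5, 0.11) 330 [499.3 115.1] [52.1 47.3] 30.5 zmed 0.032
0.036933142448684175
  small(0.53, 0.14) 305 [500.2 115.7] [49.8 47.3] 30.5 zmed 0.0318
0.036933142448684175
  boxtop 653 [602.9 -28. ] [114.8 124.9] 86.9 zmed 0.0694
  pipes 588 [624.7 -22.9] [111.9 168.4] 25.3 zmed 0.0441
  resttop 365 [474.7 306.9] [116.3  47.8] 9.8 zmed 0.0647
  handle 198 [477.9 302.7] [99.8 23.3] 7.7 zmed 0.053
  blade+shank 170 [583.  322.8] [86.3 13. ] 9.1 zmed 0.0424
rest 0.89 [403.6, 282.0] [0.481 0.315 0.047] [[0.42, 0.284, 0.006], [0.533, 0.337, 0.067]]
valve_box 0.98 [281.1, 237.1] [0.622 0.006 0.045] [[0.547, -0.081, 0.001], [0.665, 0.064, 0.072]]
cover_center 0.81 [241.8, 257.5] [ 0.743 -0.008  0.024] [[0.717, -0.037, -0.001], [0.763, 0.008, 0.036]]
cover_center 0.57 [272.8, 214.6] [ 0.617 -0.021  0.101] [[0.582, -0.061, 0.069], [0.643, 0.002, 0.118]]
cover_center 0.55 [339.6, 250.2] [0.504 0.12  0.023] [[0.468, 0.077, -0.002], [0.528, 0
[... 715 characters left out ...]
med 0.0454
rest 0.74 [171.6, 262.5] [0.477 0.3   0.054] [[0.425, 0.274, 0.006], [0.533, 0.332, 0.071]]
valve_box 0.88 [287.5, 226.1] [ 0.6   -0.031  0.06 ] [[0.544, -0.123, 0.003], [0.665, 0.06, 0.075]]
valve_box 0.31 [170.2, 253.8] [0.511 0.309 0.051] [[0.433, 0.288, 0.04], [0.619, 0.327, 0.064]]
cover_center 0.78 [236.1, 253.8] [0.503 0.112 0.034] [[0.477, 0.088, 0.018], [0.528, 0.136, 0.04]]
cover_center 0.67 [284.7, 170.9] [ 0.742 -0.02   0.03 ] [[0.719, -0.043, -0.002], [0.775, 0.004, 0.04]]
cover_center 0.57 [289.6, 212.7] [ 0.612 -0.031  0.115] [[0.583, -0.06, 0.091], [0.643, -0.001, 0.122]]
pry_handle 0.92 [168.6, 251.6] [0.517 0.31  0.051] [[0.436, 0.291, 0.04], [0.62, 0.329, 0.06]]
```

```bash
cat >> h.py <<'E'
from scipy.spatial.transform import Slerp
def Rdes(az,tilt=0):
    # tool x at azimuth az (deg), tool y down, then tilted about tool x by tilt deg
    a=np.radians(az); x=np.array([np.cos(a),np.sin(a),0]); y=np.array([0,0,-1.]); z=np.cross(x,y)
    return R.from_matrix(np.c_[x,y,z])*R.from_euler('x',tilt,degrees=True)
def plan(wps,grip):
    """wps: list of (pos, az, tilt, nrows); prints rows"""
    s=readout.read_state(); p=np.array(s['tool_pos']); r=R.from_rotvec(s['tcp_rot']); rows=[]
    for pos,az,tilt,n in wps:
        pos=np.array(pos); rt=Rdes(az,tilt); rel=(r.inv()*rt).as_rotvec()
        r0,p0=r,p
        for i in range(1,n+1):
            rn=r0*R.from_rotvec(rel*i/n); pn=p0+(pos-p0)*i/n
            d=r.inv().apply(pn-p); w=(r.inv()*rn).as_rotvec()
            if np.linalg.norm(d)>.0625 or np.linalg.norm(w)>.187: print('TOO FAST')
            rows.append([float(v) for v in np.r_[d.round(4),w.round(3)]+0]+[grip]); p,r=pn,rn
    for i in range(0,len(rows),10): print(str(rows[i:i+10]).replace(' ','')); print()
E
python3 - <<'E'
from h import *
print(bot.finger_overhang)
plan([([.5,-.1,.25],10,0,11),([.5515,.3168,.17],98.9,0,9)],.5)
E
```

```text
0.014
[[-0.0404,-0.0004,0.0413,0.0,-0.134,0.0,0.5],[-0.0345,-0.0004,0.0463,0.0,-0.134,0.0,0.5],[-0.028,-0.0004,0.0505,0.0,-0.134,0.0,0.5],[-0.021,-0.0004,0.0538,0.0,-0.134,0.0,0.5],[-0.0136,-0.0004,0.0561,0.0,-0.134,0.0,0.5],[-0.006,-0.0004,0.0575,0.0,-0.134,0.0,0.5],[0.0017,-0.0004,0.0577,0.0,-0.134,0.0,0.5],[0.0094,-0.0004,0.057,0.0,-0.134,0.0,0.5],[0.0169,-0.0004,0.0552,0.0,-0.134,0.0,0.5],[0.0241,-0.0004,0.0525,0.0,-0.134,0.0,0.5]]

[[0.0309,-0.0004,0.0488,0.0,-0.134,0.0,0.5],[0.0137,0.0089,0.0446,0.0,-0.172,0.0,0.5],[0.0211,0.0089,0.0416,0.0,-0.172,0.0,0.5],[0.028,0.0089,0.0374,0.0,-0.172,0.0,0.5],[0.0339,0.0089,0.032,0.0,-0.172,0.0,0.5],[0.0389,0.0089,0.0257,0.0,-0.172,0.0,0.5],[0.0428,0.0089,0.0187,0.0,-0.172,0.0,0.5],[0.0453,0.0089,0.011,0.0,-0.172,0.0,0.5],[0.0466,0.0089,0.0031,0.0,-0.172,0.0,0.5],[0.0464,0.0089,-0.0049,0.0,-0.172,0.0,0.5]]
```

Emit:
jog_arm(
  increments=[
    [-0.04,0,0.041,0,-0.134,0,0.5],
    [-0.034,0,0.046,0,-0.134,0,0.5],
    [-0.028,0,0.05,0,-0.134,0,0.5],
    [-0.021,0,0.054,0,-0.134,0,0.5],
    [-0.014,0,0.056,0,-0.134,0,0.5],
    [-0.006,0,0.057,0,-0.134,0,0.5],
    [0.002,0,0.058,0,-0.134,0,0.5],
    [0.009,0,0.057,0,-0.134,0,0.5],
    [0.017,0,0.055,0,-0.134,0,0.5],
    [0.024,0,0.052,0,-0.134,0,0.5],
  ],
  force=60,
)

```text
time: 2.85
tool_pos: [0.4676, -0.1364, 0.2466]
tcp_rot: [-1.576, -0.066, 0.055]
wrist_force: [1.6, 0.0, -0.0]
width: 0.504
```

Run:
```python
from h import *
st()
plan([([.5515,.3168,.16],98.9,0,12)],.5)
```

```text
t 2.85 pos [ 0.4676 -0.1364  0.2466] R [[0.997, 0.007, -0.077], [0.077, -0.005, 0.997], [0.007, -1.0, -0.006]] F [ 1.6  0.  -0. ] w 0.504
[[0.0098,0.0071,0.0372,0.001,-0.137,0.0,0.5],[0.0148,0.0071,0.0355,0.001,-0.137,0.0,0.5],[0.0196,0.0071,0.0331,0.001,-0.137,0.0,0.5],[0.0239,0.0071,0.0301,0.001,-0.137,0.0,0.5],[0.0278,0.0072,0.0265,0.001,-0.137,0.0,0.5],[0.0312,0.0072,0.0225,0.001,-0.137,0.0,0.5],[0.0339,0.0072,0.018,0.001,-0.137,0.0,0.5],[0.0361,0.0072,0.0132,0.001,-0.137,0.0,0.5],[0.0376,0.0072,0.0081,0.001,-0.137,0.0,0.5],[0.0383,0.0072,0.0029,0.001,-0.137,0.0,0.5]]

[[0.0383,0.0072,-0.0024,0.001,-0.137,0.0,0.5],[0.0376,0.0072,-0.0077,0.001,-0.137,0.0,0.5]]
```

Emit:
jog_arm(
  increments=[
    [0.01,0.007,0.037,0.001,-0.137,0,0.5],
    [0.015,0.007,0.0355,0.001,-0.137,0,0.5],
    [0.02,0.007,0.033,0.001,-0.137,0,0.5],
    [0.024,0.007,0.03,0.001,-0.137,0,0.5],
    [0.028,0.007,0.0265,0.001,-0.137,0,0.5],
    [0.031,0.007,0.0225,0.001,-0.137,0,0.5],
    [0.034,0.007,0.018,0.001,-0.137,0,0.5],
    [0.036,0.007,0.013,0.001,-0.137,0,0.5],
    [0.0375,0.007,0.008,0.001,-0.137,0,0.5],
    [0.038,0.007,0.003,0.001,-0.137,0,0.5],
  ],
)

```text
time: 4.1
tool_pos: [0.5344, 0.2571, 0.1782]
tcp_rot: [-1.249, -1.164, 1.149]
wrist_force: [1.1, 0.7, 0.7]
width: 0.5
```

Emit:
jog_arm(
  increments=[
    [0.038,0.007,-0.0025,0.001,-0.137,0,0.5],
    [0.0375,0.007,-0.0075,0.001,-0.137,0,0.5],
    [0,0,0,0,0,0,0.5],
  ],
)

```text
time: 4.47
tool_pos: [0.5448, 0.3378, 0.1635]
tcp_rot: [-1.107, -1.372, 1.361]
wrist_force: [-0.1, 0.1, -0.7]
width: 0.499
```

Run:
```python
from h import *
st()
plan([([.5515,.3168,.09],98.9,0,3),([.5515,.3168,.05],98.9,0,2)],.5)
```

```text
t 4.47 pos [0.5448 0.3378 0.1635] R [[-0.212, 0.009, -0.977], [0.977, 0.001, -0.212], [-0.001, -1.0, -0.009]] F [-0.1  0.1 -0.7] w 0.499
[[-0.0073,0.0245,-0.0005,0.003,0.02,0.0,0.5],[-0.0073,0.0245,-0.0007,0.003,0.02,0.0,0.5],[-0.0073,0.0245,-0.0009,0.003,0.02,0.0,0.5],[0.0,0.02,0.0,0.0,0.0,0.0,0.5],[0.0,0.02,0.0,0.0,0.0,0.0,0.5]]
```

Emit:
jog_arm(
  increments=[
    [-0.0075,0.0245,-0.0005,0.003,0.02,0,0.5],
    [-0.0075,0.0245,-0.0005,0.003,0.02,0,0.5],
    [-0.007,0.0245,-0.001,0.003,0.02,0,0.5],
    [0,0,0,0,0,0,0.5],
  ],
)

```text
time: 4.97
tool_pos: [0.552, 0.3141, 0.0899]
tcp_rot: [-1.137, -1.317, 1.318]
wrist_force: [0.7, 0.1, -0.3]
width: 0.501
```

Run:
```python
from h import *
st()
plan([([.5515,.3168,.05],98.9,0,3)],.5)
c=read_camera('top'); cv2.imwrite('pics/a.png',cv2.resize(c['img'][170:300,110:270],None,fx=3,fy=3))
c=read_camera('scene'); i=c['img'][220:350,310:470]; a=cv2.imread('pics/a.png'); cv2.imwrite('pics/a.png',np.vstack([a,cv2.resize(i,None,fx=3,fy=3)])[:,:][:780:1])
a=cv2.imread('pics/a.png'); cv2.imwrite('pics/a.png',np.hstack([a[:390],a[390:]])[:,:960:][:, :]); b=cv2.imread('pics/a.png'); cv2.imwrite('pics/a.png',cv2.resize(b,(800,325)))
```

```text
t 4.97 pos [0.552  0.3141 0.0899] R [[-0.147, 0.001, -0.989], [0.989, -0.001, -0.147], [-0.001, -1.0, -0.001]] F [ 0.7  0.1 -0.3] w 0.501
[[0.0009,0.0133,0.0,0.0,-0.003,0.0,0.5],[0.0009,0.0133,0.0,0.0,-0.003,0.0,0.5],[0.0009,0.0133,0.0,0.0,-0.003,0.0,0.5]]
```

View pics/a.png

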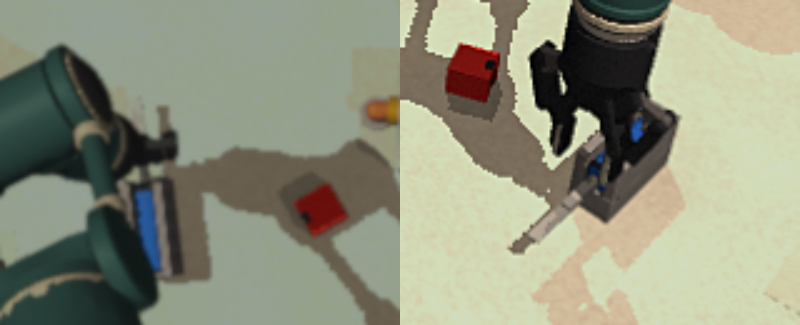

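Emit:
jog_arm(
  increments=[
    [0.001,0.0135,0,0,-0.003,0,0.5],
    [0.001,0.0135,0,0,-0.003,0,0.5],
    [0.001,0.013,0,0,-0.003,0,0.5],
    [0,0,0,0,0,0,0.5],
    [0,0,0,0,0,0,0],
    [0,0,0,0,0,0,0],
    [0,0,0,0,0,0,0],
    [0,0,0,0,0,0,0],
    [0,0,0,0,0,0,0],
  ],
  force=70,
)

```text
time: 6.2
tool_pos: [0.5555, 0.3205, 0.0537]
tcp_rot: [-1.136, -1.335, 1.318]
wrist_force: [0.3, -0.7, -0.5]
width: 0.086
```

Run:
```python
from h import *
s=st()
p=s['tool_pos']
plan([(p+np.array([0,0,.075]),98.9,0,4)],0)
```

```text
t 6.2 pos [0.5555 0.3205 0.0537] R [[-0.158, 0.011, -0.987], [0.987, 0.004, -0.158], [0.002, -1.0, -0.011]] F [ 0.3 -0.7 -0.5] w 0.086
[[0.0,-0.0187,-0.0002,0.003,0.001,0.001,0],[0.0,-0.0187,-0.0002,0.003,0.001,0.001,0],[0.0,-0.0187,-0.0001,0.003,0.001,0.001,0],[0.0,-0.0187,-0.0001,0.003,0.001,0.001,0]]
```

Emit:
jog_arm(
  increments=[
    [0,0,0,0,0,0,0.3],
    [0,0,0,0,0,0,0.3],
    [-0.003,0.005,0.003,0.01,0.01,0,0.3],
    [0,0,0,0,0,0,0.3],
    [0,0,0,0,0,0,0.3],
  ],
)

```text
time: 6.82
tool_pos: [0.5534, 0.3171, 0.0488]
tcp_rot: [-1.134, -1.32, 1.315]
wrist_force: [1.0, -0.4, 0.2]
width: 0.298
```

Run:
```python
from h import *
s=st()
```

```text
t 6.83 pos [0.5534 0.3171 0.0488] R [[-0.148, 0.001, -0.989], [0.989, 0.003, -0.148], [0.003, -1.0, -0.002]] F [ 1.  -0.4  0.2] w 0.298
```

Emit:
jog_arm(
  increments=[
    [0,0,0,0,0,0,0],
    [0,0,0,0,0,0,0],
    [0,0,0,0,0,0,0],
    [0,0,0,0,0,0,0],
  ],
)

```text
time: 7.32
tool_pos: [0.5534, 0.3172, 0.049]
tcp_rot: [-1.134, -1.32, 1.315]
wrist_force: [-0.3, -0.1, 0.9]
width: 0.092
```

Emit:
jog_arm(
  increments=[
    [0,-0.02,0,0,0,0,0],
    [0,-0.02,0,0,0,0,0],
    [0,-0.02,0,0,0,0,0],
    [0,-0.02,0,0,0,0,0],
    [0,0,0,0,0,0,0],
  ],
)

```text
time: 7.95
tool_pos: [0.5548, 0.3177, 0.1373]
tcp_rot: [-1.136, -1.325, 1.311]
wrist_force: [-0.2, -0.6, -0.2]
width: 0.093
```

Run:
```python
from h import *
s=st()
c=read_camera('scene'); cv2.imwrite('pics/b.png',cv2.resize(c['img'][190:350,290:490],None,fx=3,fy=3))
for z in ['pry_handle','pry_tip']:
    for d in spotter.spot_point(c,z)[:2]: print(z,d['p'],d['location'],atz(c,d['location'],.12).round(3))
plan([([.515,.205,.15],88,0,5)],0)
```

```text
t 7.95 pos [0.5548 0.3177 0.1373] R [[-0.148, 0.006, -0.989], [0.989, 0.005, -0.148], [0.004, -1.0, -0.006]] F [-0.2 -0.6 -0.2] w 0.093
pry_handle 0.51 [405.0, 254.7] [0.472 0.301 0.12 ]
pry_handle 0.31 [198.8, 224.7] [ 0.807 -0.077  0.12 ]
pry_tip 0.58 [363.8, 286.9] [0.621 0.316 0.12 ]
[[-0.021,-0.0034,0.0107,0.0,0.037,0.0,0],[-0.0213,-0.0033,0.01,0.0,0.037,0.0,0],[-0.0217,-0.0033,0.0092,0.0,0.037,0.0,0],[-0.022,-0.0033,0.0084,0.0,0.037,0.0,0],[-0.0223,-0.0033,0.0076,0.0,0.037,0.0,0]]
```

View pics/b.png

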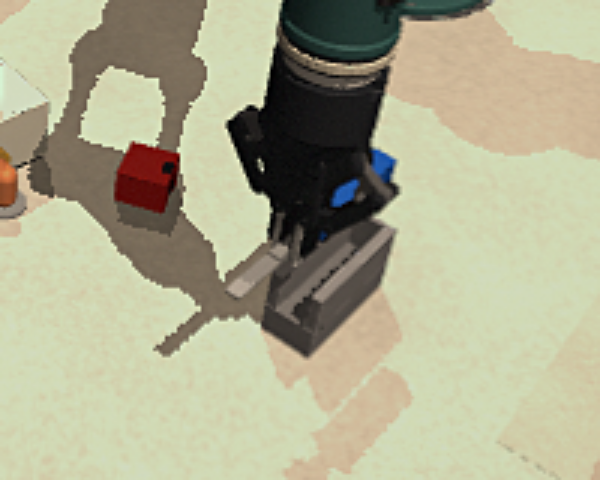

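Emit:
jog_arm(
  increments=[
    [-0.021,-0.003,0.0105,0,0.037,0,0],
    [-0.021,-0.003,0.01,0,0.037,0,0],
    [-0.0215,-0.003,0.009,0,0.037,0,0],
    [-0.022,-0.003,0.0085,0,0.037,0,0],
    [-0.022,-0.003,0.0075,0,0.037,0,0],
    [0,0,0,0,0,0,0],
    [0,0.033,0,0,0,0,0],
    [0,0.033,0,0,0,0,0],
    [0,0.03,0,0,0,0,0],
    [0,0,0,0,0,0,0],
  ],
)

```text
time: 9.35
tool_pos: [0.5116, 0.1961, 0.0506]
tcp_rot: [-1.233, -1.171, 1.167]
wrist_force: [-1.6, -0.4, -0.9]
width: 0.091
```

Run:
```python
from h import *
s=st()
p=s['tool_pos']
plan([([.515,.205,.0225],87.7,0,3)],0)
```

```text
t 9.35 pos [0.5116 0.1961 0.0506] R [[0.054, 0.001, -0.999], [0.999, 0.002, 0.054], [0.002, -1.0, -0.001]] F [-1.6 -0.4 -0.9] w 0.091
[[0.003,0.0094,-0.001,0.0,-0.005,0.001,0],[0.003,0.0094,-0.001,0.0,-0.005,0.001,0],[0.003,0.0094,-0.001,0.0,-0.005,0.001,0]]
```

Emit:
jog_arm(
  increments=[
    [0.003,0.0095,-0.001,0,-0.005,0,0],
    [0.003,0.0095,-0.001,0,-0.005,0,0],
    [0.002,0.009,-0.001,0,-0.005,0,0],
    [0,0,0,0,0,0,0],
  ],
)

```text
time: 9.85
tool_pos: [0.5186, 0.2061, 0.0246]
tcp_rot: [-1.228, -1.189, 1.174]
wrist_force: [-0.5, 0.3, -1.1]
width: 0.089
```

Run:
```python
from h import *
s=st()
```

```text
t 9.85 pos [0.5186 0.2061 0.0246] R [[0.038, 0.007, -0.999], [0.999, 0.005, 0.038], [0.005, -1.0, -0.007]] F [-0.5  0.3 -1.1] w 0.089
```

Emit:
jog_arm(
  increments=[
    [0,0.005,0,0,0,0,0],
    [0,0.001,0,0,0,0,0],
  ],
)

```text
time: 10.1
tool_pos: [0.519, 0.2064, 0.0189]
tcp_rot: [-1.229, -1.189, 1.174]
wrist_force: [-2.2, -0.2, 1.9]
width: 0.086
```

Emit:
jog_arm(
  increments=[
    [0,0,0,0,0,0,0.4],
    [0,0,0,0,0,0,0.4],
    [0,0,0,0,0,0,0.4],
    [0,-0.02,0,0,0,0,0.5],
    [0,-0.025,0,0,0,0,0.5],
    [0,-0.025,0,0,0,0,0.5],
    [0,-0.025,0.04,0,0,0,0.5],
    [0,0,0.04,0,0,0,0.5],
  ],
)

```text
time: 11.1
tool_pos: [0.4403, 0.2093, 0.1176]
tcp_rot: [-1.231, -1.191, 1.169]
wrist_force: [0.2, 1.3, 0.4]
width: 0.497
```

Run:
```python
from h import *
s=st()
c=read_camera('top'); cv2.imwrite('pics/c1.png',c['img'])
P=cloud(c); 
b,g,r=[c['img'][...,i].astype(int) for i in range(3)]
def rect(P,n):
    r=cv2.minAreaRect(P[:,:2].astype(np.float32)*1000); print(' ',n,len(P),np.round(r[0],1),np.round(r[1],1),round(r[2],1),'zmed',round(np.median(P[:,2]),4))
def near(A,x0,x1,y0,y1,z0,z1): return A[(A[:,0]>x0)&(A[:,0]<x1)&(A[:,1]>y0)&(A[:,1]<y1)&(A[:,2]>z0)&(A[:,2]<z1)]
for n in ['top','scene']:
    if n=='scene': c=read_camera('scene'); cv2.imwrite('pics/c2.png',c['img'])
    b,g,r=[c['img'][...,i].astype(int) for i in range(3)]
    blue=(b>90)&(r<70)&(b>g+30)
    Q=near(cloud(c,blue),.3,.62,.15,.26,-.01,.04); 
    if len(Q)>5: rect(Q,'handle')
    for z in ['pry_handle','pry_tip']:
        for d in spotter.spot_point(c,z)[:2]: print(z,round(d['p'],2),d['location'],atz(c,d['location'],.012).round(4))
```

```text
t 11.1 pos [0.4403 0.2093 0.1176] R [[0.04, 0.012, -0.999], [0.999, 0.007, 0.04], [0.007, -1.0, -0.011]] F [0.2 1.3 0.4] w 0.497
  handle 95 [440.8 207.4] [88.2 17.9] 1.8 zmed 0.0243
pry_handle 0.71 [203.8, 274.2] [0.4413 0.213  0.012 ]
pry_tip 0.59 [206.5, 220.7] [0.5967 0.2101 0.012 ]
  handle 280 [443.  210.1] [25.5 97.4] 86.9 zmed 0.0221
pry_handle 0.93 [379.7, 258.2] [0.4313 0.204  0.012 ]
pry_tip 0.58 [332.3, 284.4] [0.5964 0.2004 0.012 ]
```

Run:
```python
from h import *
plan([([.466,.208,.06],87.7,0,3),([.466,.208,.018],87.7,0,3)],.5)
```

```text
[[0.0,0.0185,-0.0085,0.003,0.0,0.002,0.5],[0.0,0.0185,-0.0085,0.003,0.0,0.002,0.5],[0.0,0.0185,-0.0086,0.003,0.0,0.002,0.5],[0.0,0.014,0.0,0.0,0.0,0.0,0.5],[0.0,0.014,0.0,0.0,0.0,0.0,0.5],[0.0,0.014,0.0,0.0,0.0,0.0,0.5]]
```

Emit:
jog_arm(
  increments=[
    [0,0.0185,-0.0085,0.003,0,0.002,0.55],
    [0,0.0185,-0.0085,0.003,0,0.002,0.55],
    [0,0.0185,-0.0085,0.003,0,0.002,0.55],
    [0,0.013,0,0,0,0,0.55],
    [0,0.013,0,0,0,0,0.55],
    [0,0,0,0,0,0,0.55],
  ],
)

```text
time: 12.15
tool_pos: [0.4726, 0.2082, 0.0311]
tcp_rot: [-1.23, -1.179, 1.177]
wrist_force: [-0.2, -0.6, -0.5]
width: 0.551
```

Run:
```python
from h import *
st()
plan([([.466,.208,.018],87.7,0,2)],.5)
```

```text
t 12.15 pos [0.4726 0.2082 0.0311] R [[0.042, 0.001, -0.999], [0.999, 0.0, 0.042], [0.0, -1.0, -0.001]] F [-0.2 -0.6 -0.5] w 0.551
[[-0.0002,0.0065,0.0033,0.001,-0.001,0.0,0.5],[-0.0002,0.0065,0.0033,0.001,-0.001,0.0,0.5]]
```

Emit:
jog_arm(
  increments=[
    [0,0.0065,0.002,0,0,0,0.5],
    [0,0.0055,0.002,0,0,0,0.5],
    [0,0,0,0,0,0,0.5],
    [0,0,0,0,0,0,0],
    [0,0,0,0,0,0,0],
    [0,0,0,0,0,0,0],
    [0,0,0,0,0,0,0],
    [0,0,0,0,0,0,0],
  ],
  force=90,
)

```text
time: 13.15
tool_pos: [0.4693, 0.2091, 0.0203]
tcp_rot: [-1.231, -1.183, 1.175]
wrist_force: [-0.0, 0.5, -0.3]
width: 0.229
```

Run:
```python
from h import *
st()
```

```text
t 13.15 pos [0.4693 0.2091 0.0203] R [[0.042, 0.005, -0.999], [0.999, 0.001, 0.042], [0.002, -1.0, -0.005]] F [-0.   0.5 -0.3] w 0.229
```

Run:
```python
from h import *
plan([([.455,.19,.12],87.7,0,4),([.441,-.0236,.12],87.7,0,6)],0)
```

```text
[[-0.0049,-0.0249,0.0033,0.001,0.0,0.0,0],[-0.0049,-0.0249,0.0033,0.001,0.0,0.0,0],[-0.0049,-0.0249,0.0033,0.001,0.0,0.0,0],[-0.0049,-0.0249,0.0034,0.001,0.0,0.0,0],[-0.0357,0.0,0.0009,0.0,0.0,0.0,0],[-0.0357,0.0,0.0009,0.0,0.0,0.0,0],[-0.0357,0.0,0.0009,0.0,0.0,0.0,0],[-0.0357,0.0,0.0009,0.0,0.0,0.0,0],[-0.0357,0.0,0.0009,0.0,0.0,0.0,0],[-0.0357,0.0,0.0009,0.0,0.0,0.0,0]]
```

Emit:
jog_arm(
  increments=[
    [-0.005,-0.025,0.0035,0.001,0,0,0],
    [-0.005,-0.025,0.0035,0.001,0,0,0],
    [-0.005,-0.025,0.0035,0.001,0,0,0],
    [-0.005,-0.025,0.0035,0.001,0,0,0],
    [-0.0355,0,0.001,0,0,0,0],
    [-0.0355,0,0.001,0,0,0,0],
    [-0.0355,0,0.001,0,0,0,0],
    [-0.0355,0,0.001,0,0,0,0],
    [-0.0355,0,0.001,0,0,0,0],
    [-0.03,0,0.001,0,0,0,0],
  ],
)

```text
time: 14.4
tool_pos: [0.4387, -0.0226, 0.1231]
tcp_rot: [-1.227, -1.184, 1.18]
wrist_force: [1.2, -0.4, 0.3]
width: 0.233
```

Emit:
jog_arm(
  increments=[
    [0,0,0,0,0,0,0],
    [0,0,0,0,0,0,0],
  ],
)

```text
time: 14.65
tool_pos: [0.4384, -0.0237, 0.123]
tcp_rot: [-1.229, -1.181, 1.177]
wrist_force: [1.1, 0.5, -1.8]
width: 0.229
```

```bash
cat >> h.py <<'E'
O=np.array([.6125,-.0305,0]); YAW=-2.3
EX=np.array([np.cos(np.radians(YAW)),np.sin(np.radians(YAW)),0]); EY=np.array([-EX[1],EX[0],0])
def box(x,y,z): return O+x*EX+y*EY+np.array([0,0,z])
def near(A,x0,x1,y0,y1,z0,z1): return A[(A[:,0]>x0)&(A[:,0]<x1)&(A[:,1]>y0)&(A[:,1]<y1)&(A[:,2]>z0)&(A[:,2]<z1)]
E
python3 - <<'E'
from h import *
s=st(); p=np.array(s['tool_pos']); Rm=R.from_rotvec(s['tcp_rot'])
tip=p+Rm.apply([0,.0083,-.122]); shank=p+Rm.apply([0,.0083,-.047]); print('tip pred',tip.round(4))
out=[]
for n in ['top','scene']:
    c=read_camera(n); im=c['img'].copy()
    for d in spotter.spot_point(c,'pry_tip')[:2]: print(n,round(d['p'],2),np.round(d['location']),atz(c,d['location'],tip[2]).round(4))
    for d in spotter.spot_point(c,'cover_notch')[:3]: print(n,'notch',round(d['p'],2),np.round(d['location']),atz(c,d['location'],.078).round(4))
    k=4
    q=proj(c,[tip,box(-.031,0,.078)]); x0,y0=(int(v) for v in q[1]-[60,45]) 
    im=cv2.resize(im[y0-10:y0+90,x0:x0+100],None,fx=k,fy=k,interpolation=cv2.INTER_CUBIC)
    def dr(P,col):
        for a in proj(c,P): cv2.circle(im,tuple(int(v) for v in ((a-[x0,y0-10])*k+k/2)),2,col,-1)
    dr([tip,shank],(255,0,0)); dr([box(-.031,0,.078),box(-.031,.011,.07),box(-.031,-.011,.07)],(0,255,0))
    dr([box(-.0705,.055,.07),box(-.0705,-.055,.07),box(-.031,.031,.116),box(-.031,-.031,.116),box(.031,.031,.116),box(.031,-.031,.116)],(255,0,255))
    out.append(im)
cv2.imwrite('pics/d.png',np.hstack(out))
E
```

```text
t 14.65 pos [ 0.4384 -0.0237  0.123 ] R [[0.041, 0.002, -0.999], [0.999, 0.001, 0.041], [0.001, -1.0, -0.002]] F [ 1.1  0.5 -1.8] w 0.229
tip pred [ 0.5603 -0.0287  0.1149]
top 0.52 [173. 263.] [0.4715 0.2788 0.1149]
top 0.51 [286. 230.] [ 0.5611 -0.0229  0.1149]
top notch 0.77 [290. 222.] [ 0.5863 -0.0348  0.078 ]
top notch 0.68 [284. 167.] [ 0.7435 -0.0167  0.078 ]
top notch 0.56 [232. 256.] [0.4916 0.1241 0.078 ]
scene 0.77 [285. 200.] [ 0.5658 -0.0413  0.1149]
scene notch 0.95 [284. 215.] [ 0.5757 -0.0282  0.078 ]
scene notch 0.83 [231. 266.] [0.7967 0.0573 0.078 ]
scene notch 0.62 [348. 256.] [0.5487 0.1957 0.078 ]
```

View pics/d.png

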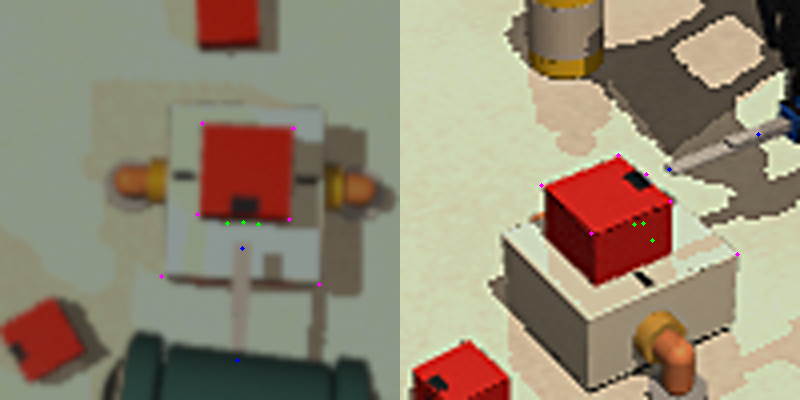

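Emit:
jog_arm(
  increments=[
    [-0.001,0.014,0,0.001,0,0,0],
    [-0.001,0.014,0,0.001,0,0,0],
    [0,0.01,0,0,0,0,0],
    [0,0,0,0,0,0,0],
  ],
)

```text
time: 15.45
tool_pos: [0.4375, -0.0245, 0.0812]
tcp_rot: [-1.224, -1.181, 1.182]
wrist_force: [-1.0, 0.2, -0.8]
width: 0.233
```

Run:
```python
from h import *
s=st(); p=np.array(s['tool_pos']); Rm=R.from_rotvec(s['tcp_rot'])
tip=p+Rm.apply([0,.0083,-.122]); print(tip.round(4), (tip-O)@EX,(tip-O)@EY)
```

```text
t 15.45 pos [ 0.4375 -0.0245  0.0812] R [[0.037, -0.002, -0.999], [0.999, 0.001, 0.037], [0.001, -1.0, 0.002]] F [-1.   0.2 -0.8] w 0.233
[ 0.5594 -0.0291  0.0726] -0.0531181569354408 -0.0007001187496381102
```

Emit:
jog_arm(
  increments=[
    [-0.001,-0.001,-0.006,0,-0.002,0,0],
    [0,0,-0.006,0,0,0,0],
    [0,0,-0.006,0,0,0,0],
    [0,0,0,0,0,0,0],
  ],
)

```text
time: 15.95
tool_pos: [0.4583, -0.0266, 0.0833]
tcp_rot: [-1.225, -1.184, 1.182]
wrist_force: [-0.5, 0.1, -0.4]
width: 0.234
```

Run:
```python
from h import *
s=st(); p=np.array(s['tool_pos']); Rm=R.from_rotvec(s['tcp_rot'])
tip=p+Rm.apply([0,.0083,-.122]); print(tip.round(4), (tip-O)@EX,(tip-O)@EY)
out=[]
for n in ['top','scene']:
    c=read_camera(n)
    q=proj(c,[box(-.04,0,.078)])[0]; x0,y0=(int(v) for v in q-[40,40]); out.append(cv2.resize(c['img'][y0:y0+80,x0:x0+80],None,fx=5,fy=5,interpolation=cv2.INTER_CUBIC))
cv2.imwrite('pics/e.png',np.hstack(out))
```

```text
t 15.95 pos [ 0.4583 -0.0266  0.0833] R [[0.036, 0.0, -0.999], [0.999, 0.001, 0.036], [0.001, -1.0, -0.0]] F [-0.5  0.1 -0.4] w 0.234
[ 0.5802 -0.0309  0.075 ] -0.03223177271868262 -0.0017228769172704138
```

View pics/e.png

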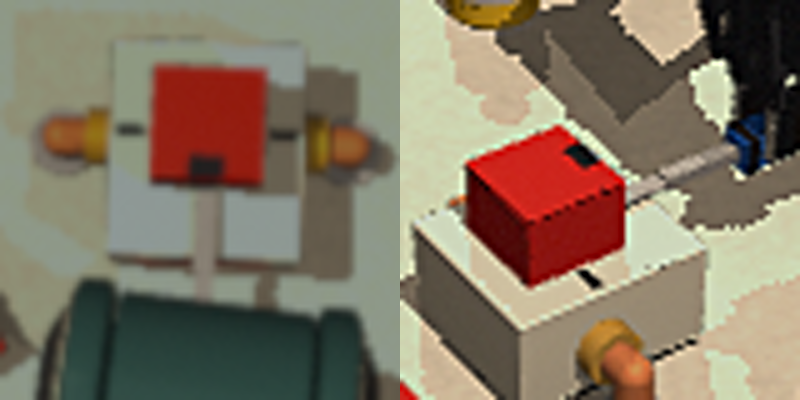

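Emit:
jog_arm(
  increments=[
    [0,0.001,-0.003,0,0,0,0],
    [0,0,-0.003,0,0,0,0],
    [0,0,-0.001,0,0,0,0],
    [0,0,0,0,0,0,0],
  ],
)

```text
time: 16.55
tool_pos: [0.4646, -0.0267, 0.0819]
tcp_rot: [-1.224, -1.183, 1.183]
wrist_force: [0.0, -1.1, -1.0]
width: 0.228
```

Run:
```python
from h import *
s=st(); p=np.array(s['tool_pos']); Rm=R.from_rotvec(s['tcp_rot'])
tip=p+Rm.apply([0,.0083,-.122]); print(tip.round(4), (tip-O)@EX,(tip-O)@EY)
```

```text
t 16.55 pos [ 0.4646 -0.0267  0.0819] R [[0.035, -0.001, -0.999], [0.999, 0.001, 0.035], [0.001, -1.0, 0.001]] F [ 0.  -1.1 -1. ] w 0.228
[ 0.5865 -0.031   0.0734] -0.025989922267483798 -0.0015387105099484593
```

```bash
cat > pry.py <<'E'
from h import *
import sys
def go(adv,angs,dz):
    s=readout.read_state(); p=np.array(s['tool_pos']); r0=R.from_rotvec(s['tcp_rot'])
    E=box(-.0705,0,.07); r=r0; rows=[]; base=p+EX*adv+np.array([0,0,dz])
    cur=p
    for a in angs:
        rot=R.from_rotvec(-np.radians(a)*EY); pn=E+rot.apply(base-E); rn=rot*r0
        rows.append([round(float(v),4) for v in np.r_[r.inv().apply(pn-cur),(r.inv()*rn).as_rotvec()]]+[0]); cur,r=pn,rn
    for x in rows: print(x)
    print('end',cur.round(4))
go(float(sys.argv[1]),eval(sys.argv[2]),float(sys.argv[3]))
E
python3 pry.py .003 '[0,0,4,8,12,16,19]' -.0018
```

```text
[-0.0, 0.0018, -0.003, 0.0, 0.0, 0.0, 0]
[0.0, 0.0, 0.0, 0.0, 0.0, 0.0, 0]
[-0.0, 0.0052, 0.0005, -0.0698, -0.0001, 0.0003, 0]
[-0.0, 0.0052, 0.0005, -0.0698, -0.0001, 0.0003, 0]
[-0.0, 0.0052, 0.0005, -0.0698, -0.0001, 0.0003, 0]
[-0.0, 0.0052, 0.0005, -0.0698, -0.0001, 0.0003, 0]
[-0.0, 0.0039, 0.0004, -0.0524, -0.0001, 0.0003, 0]
end [ 0.4683 -0.0268  0.0553]
```

Emit:
jog_arm(
  increments=[
    [0,0.002,-0.003,0,0,0,0],
    [0,0,0,0,0,0,0],
    [0,0.005,0.0005,-0.07,0,0,0],
    [0,0.005,0.0005,-0.07,0,0,0],
    [0,0,0,0,0,0,0],
  ],
)

```text
time: 17.18
tool_pos: [0.4652, -0.0266, 0.0688]
tcp_rot: [-1.327, -1.282, 1.116]
wrist_force: [-2.4, 0.3, 0.8]
width: 0.231
```

Run:
```python
from h import *
s=st(); p=np.array(s['tool_pos']); Rm=R.from_rotvec(s['tcp_rot'])
for l in (-.122,-.0745): 
  q=p+Rm.apply([0,.0083,l]); print(((q-O)@EX).round(4),((q-O)@EY).round(4),q[2].round(4))
print(s['torque'])
```

```text
t 17.18 pos [ 0.4652 -0.0266  0.0688] R [[0.035, 0.137, -0.99], [0.999, -0.004, 0.035], [0.001, -0.991, -0.137]] F [-2.4  0.3  0.8] w 0.231
-0.0253 -0.0015 0.0773
-0.0724 -0.0017 0.0708
[0.02131917 0.22591193 0.00833843]
```

Emit:
jog_arm(
  increments=[
    [0,0.005,-0.001,-0.07,0,0,0],
    [0,0.005,-0.001,-0.07,0,0,0],
    [0,0.004,0,-0.052,0,0,0],
    [0,0,0,0,0,0,0],
  ],
)

```text
time: 17.68
tool_pos: [0.4669, -0.0266, 0.0543]
tcp_rot: [-1.46, -1.412, 1.017]
wrist_force: [-6.3, -0.1, 2.6]
width: 0.235
```

Run:
```python
from h import *
s=st(); p=np.array(s['tool_pos']); Rm=R.from_rotvec(s['tcp_rot'])
for l in (-.122,-.0745): 
  q=p+Rm.apply([0,.0083,l]); print(((q-O)@EX).round(4),((q-O)@EY).round(4),q[2].round(4))
out=[]
for n in ['top','scene']:
    c=read_camera(n)
    q=proj(c,[box(-.04,0,.078)])[0]; x0,y0=(int(v) for v in q-[40,40]); out.append(cv2.resize(c['img'][y0:y0+80,x0:x0+80],None,fx=5,fy=5,interpolation=cv2.INTER_CUBIC))
    b,g,r=[c['img'][...,i].astype(int) for i in range(3)]
    Q=near(cloud(c,(r>100)&(g<60)&(b<60)),.57,.67,-.08,.02,.10,.15)
    A=np.c_[Q[:,:2]-O[:2],np.ones(len(Q))]; 
    m=np.ones(len(Q),bool)
    for _ in range(5):
        k=np.linalg.lstsq(A[m],Q[m,2],rcond=None)[0]; m=abs(A@k-Q[:,2])<.004
    print(n,'top plane slope,h',k.round(3),m.sum())
cv2.imwrite('pics/f.png',np.hstack(out))
```

```text
t 17.68 pos [ 0.4669 -0.0266  0.0543] R [[0.035, 0.315, -0.948], [0.999, -0.009, 0.034], [0.002, -0.949, -0.315]] F [-6.3 -0.1  2.6] w 0.235
-0.0273 -0.0014 0.0849
-0.0724 -0.0016 0.0699
top top plane slope,h [-0.138  0.003  0.122] 405
scene top plane slope,h [-0.146 -0.006  0.12 ] 340
```

View pics/f.png

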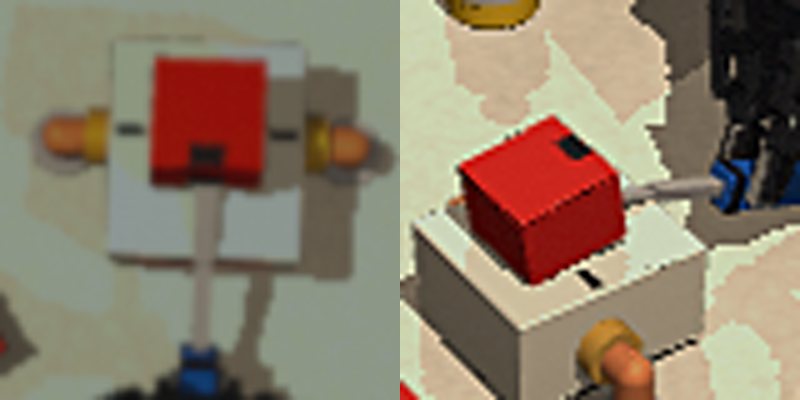

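Emit:
jog_arm(
  increments=[
    [0,0,0,0,0,0,0],
    [0,0,0,0,0,0,0],
    [0,-0.006,0,0.07,0,0,0],
    [0,0,0.01,0,0,0,0],
    [0,0,0.015,0,0,0,0],
    [0,-0.004,0.01,0.07,0,0,0],
    [0,-0.01,0.005,0.07,0,0,0],
    [0,-0.01,0,0.07,0,0,0],
    [0,-0.015,0,0.04,0,0,0],
    [0,-0.02,0,0,0,0,0],
  ],
)

```text
time: 19.02
tool_pos: [0.4182, -0.0248, 0.1093]
tcp_rot: [-1.22, -1.182, 1.184]
wrist_force: [0.1, 0.3, -1.5]
width: 0.232
```

Run:
```python
from h import *
s=st(); p=np.array(s['tool_pos']); Rm=R.from_rotvec(s['tcp_rot'])
print((p+Rm.apply([0,.0083,-.122])).round(4))
out=[]
for n in ['top','scene']:
    c=read_camera(n)
    q=proj(c,[box(-.04,0,.078)])[0]; x0,y0=(int(v) for v in q-[40,40]); out.append(cv2.resize(c['img'][y0:y0+80,x0:x0+80],None,fx=5,fy=5,interpolation=cv2.INTER_CUBIC))
    b,g,r=[c['img'][...,i].astype(int) for i in range(3)]
    Q=near(cloud(c,(r>100)&(g<60)&(b<60)),.57,.67,-.08,.02,.10,.15)
    A=np.c_[Q[:,:2]-O[:2],np.ones(len(Q))]; 
    m=np.ones(len(Q),bool)
    for _ in range(5):
        k=np.linalg.lstsq(A[m],Q[m,2],rcond=None)[0]; m=abs(A@k-Q[:,2])<.004
    print(n,'top plane slope,h',k.round(3),m.sum(),cv2.minAreaRect(Q[m][:,:2].astype(np.float32)*1000))
cv2.imwrite('pics/g.png',np.hstack(out))
plan([([.44,.06,.13],87.7,0,2+1),([.469,.2085,.12],87.7,0,4),([.469,.2085,.04],87.7,0,3)],0)
```

```text
t 19.02 pos [ 0.4182 -0.0248  0.1093] R [[0.035, -0.005, -0.999], [0.999, 0.003, 0.035], [0.003, -1.0, 0.005]] F [ 0.1  0.3 -1.5] w 0.232
[ 0.5401 -0.029   0.1005]
top top plane slope,h [-0.153  0.005  0.121] 395 ((617.100341796875, -30.62880516052246), (59.244651794433594, 58.9363899230957), 89.92078399658203)
scene top plane slope,h [-0.131 -0.005  0.12 ] 339 ((615.9691162109375, -29.062328338623047), (64.0158462524414, 60.91275405883789), 88.94124603271484)
[[0.0286,-0.0062,-0.0056,0.0,0.002,0.001,0],[0.0286,-0.0062,-0.0056,0.0,0.002,0.001,0],[0.0286,-0.0062,-0.0055,0.0,0.002,0.001,0],[0.0374,0.0025,-0.0058,0.0,0.0,0.0,0],[0.0374,0.0025,-0.0058,0.0,0.0,0.0,0],[0.0374,0.0025,-0.0058,0.0,0.0,0.0,0],[0.0374,0.0025,-0.0058,0.0,0.0,0.0,0],[0.0,0.0267,0.0,0.0,0.0,0.0,0],[0.0,0.0267,0.0,0.0,0.0,0.0,0],[0.0,0.0267,0.0,0.0,0.0,0.0,0]]
```

View pics/g.png

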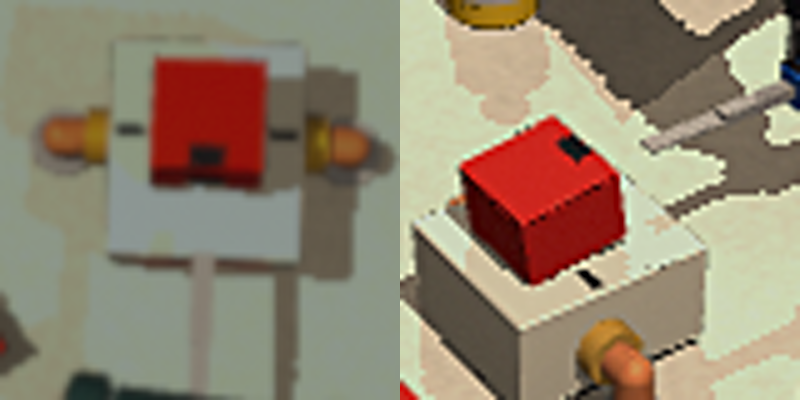

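Emit:
jog_arm(
  increments=[
    [0.0285,-0.006,-0.0055,0,0.002,0,0],
    [0.0285,-0.006,-0.0055,0,0.002,0,0],
    [0.0285,-0.006,-0.0055,0,0.002,0,0],
    [0.0375,0.0025,-0.006,0,0,0,0],
    [0.0375,0.0025,-0.006,0,0,0,0],
    [0.0375,0.0025,-0.006,0,0,0,0],
    [0.0375,0.0025,-0.006,0,0,0,0],
    [0,0.0265,0,0,0,0,0],
    [0,0.0265,0,0,0,0,0],
    [0,0.02,0,0,0,0,0],
  ],
)

```text
time: 20.38
tool_pos: [0.4596, 0.2142, 0.033]
tcp_rot: [-1.224, -1.179, 1.177]
wrist_force: [0.0, -0.8, -0.9]
width: 0.232
```

Emit:
jog_arm(
  increments=[
    [0,0,0,0,0,0,0],
  ],
)

```text
time: 20.5
tool_pos: [0.4563, 0.2129, 0.0301]
tcp_rot: [-1.222, -1.174, 1.181]
wrist_force: [0.6, 0.0, -0.2]
width: 0.23
```

Run:
```python
from h import *
st(); plan([([.465,.2085,.0212],87.7,0,3)],0)
```

```text
t 20.5 pos [0.4563 0.2129 0.0301] R [[0.041, -0.008, -0.999], [0.999, 0.001, 0.041], [0.001, -1.0, 0.008]] F [ 0.6  0.  -0.2] w 0.23
[[-0.0013,0.0029,-0.003,-0.003,0.0,0.0,0],[-0.0013,0.0029,-0.003,-0.003,0.0,0.0,0],[-0.0013,0.0029,-0.0029,-0.003,0.0,0.0,0]]
```

Emit:
jog_arm(
  increments=[
    [-0.001,0.003,-0.003,-0.003,0,0,0],
    [-0.001,0.003,-0.003,-0.003,0,0,0],
    [0,0.003,0,0,0,0,0],
    [0,0.001,0,0,0,0,0],
  ],
)

```text
time: 21.0
tool_pos: [0.4637, 0.2105, 0.0212]
tcp_rot: [-1.229, -1.181, 1.175]
wrist_force: [0.2, -0.7, -1.6]
width: 0.231
```

Run:
```python
from h import *
st()
```

```text
t 21.0 pos [0.4637 0.2105 0.0212] R [[0.042, 0.003, -0.999], [0.999, 0.003, 0.042], [0.003, -1.0, -0.002]] F [ 0.2 -0.7 -1.6] w 0.231
```

Emit:
jog_arm(
  increments=[
    [0,0.001,0,0,0,0,0],
    [0,0,0,0,0,0,0.4],
    [0,0,0,0,0,0,0.4],
    [0,0,0,0,0,0,0.5],
    [0,-0.03,0,0,0,0,0.5],
    [0,-0.04,0,0,0,0,0.8],
    [0,-0.05,0,0,0,0,1],
    [0,-0.05,0,0,0,0,1],
  ],
)

```text
time: 22.0
tool_pos: [0.4599, 0.2088, 0.1901]
tcp_rot: [-1.224, -1.173, 1.182]
wrist_force: [0.7, 0.7, -0.1]
width: 1.002
```

Run:
```python
from h import *
st()
c=read_camera('scene')
b,g,r=[c['img'][...,i].astype(int) for i in range(3)]
Q=near(cloud(c,(b>90)&(r<70)&(b>g+30)),.3,.62,.15,.28,-.02,.06); print(len(Q),Q.mean(0),np.percentile(Q[:,2],[5,50,95]))
plan([([.56,.09,.21],87.7,4,4),([.6137,-.03,.2],87.7,8,4),([.6137,-.03,.15],87.7,8,2)],1)
```

```text
t 22.0 pos [0.4599 0.2088 0.1901] R [[0.042, -0.007, -0.999], [0.999, -0.001, 0.042], [-0.001, -1.0, 0.007]] F [ 0.7  0.7 -0.1] w 1.002
276 [0.43473902 0.21651907 0.01957432] [0.00649257 0.02197777 0.02517609]
[[-0.0291,-0.003,-0.0252,0.018,0.0,0.001,1],[-0.0291,-0.0034,-0.0252,0.018,0.0,0.001,1],[-0.0291,-0.0039,-0.0251,0.018,0.0,0.001,1],[-0.0291,-0.0043,-0.025,0.018,0.0,0.001,1],[-0.0294,0.0015,-0.0148,0.017,0.0,0.0,1],[-0.0294,0.0012,-0.0148,0.017,0.0,0.0,1],[-0.0294,0.001,-0.0148,0.017,0.0,0.0,1],[-0.0294,0.0007,-0.0148,0.017,0.0,0.0,1],[0.0,0.0248,-0.0035,0.0,0.0,0.0,1],[0.0,0.0248,-0.0035,0.0,0.0,0.0,1]]
```

Emit:
jog_arm(
  increments=[
    [-0.029,-0.003,-0.025,0.018,0,0,1],
    [-0.029,-0.003,-0.025,0.018,0,0,1],
    [-0.029,-0.004,-0.025,0.018,0,0,1],
    [-0.029,-0.004,-0.025,0.018,0,0,1],
    [-0.0295,0.001,-0.015,0.017,0,0,1],
    [-0.0295,0.001,-0.015,0.017,0,0,1],
    [-0.0295,0.001,-0.015,0.017,0,0,1],
    [-0.025,0.001,-0.012,0.017,0,0,1],
    [0,0.015,-0.002,0,0,0,1],
    [0,0,0,0,0,0,1],
  ],
)

```text
time: 23.3
tool_pos: [0.6179, -0.0305, 0.1861]
tcp_rot: [-1.122, -1.089, 1.232]
wrist_force: [-0.9, 0.4, 0.2]
width: 0.998
```

Run:
```python
from h import *
st()
plan([([.6137,-.0303,.15],87.7,8,3),([.6137,-.0303,.1007],87.7,8,4)],1)
```

```text
t 23.3 pos [ 0.6179 -0.0305  0.1861] R [[0.04, -0.131, -0.991], [0.999, 0.013, 0.038], [0.008, -0.991, 0.131]] F [-0.9  0.4  0.2] w 0.998
[[-0.0001,0.0121,-0.0002,0.003,0.001,0.003,1],[0.0,0.0121,-0.0002,0.003,0.001,0.003,1],[0.0,0.0121,-0.0003,0.003,0.001,0.003,1],[0.0,0.0122,-0.0017,0.0,0.0,0.0,1],[0.0,0.0122,-0.0017,0.0,0.0,0.0,1],[0.0,0.0122,-0.0017,0.0,0.0,0.0,1],[0.0,0.0122,-0.0017,0.0,0.0,0.0,1]]
```

Emit:
jog_arm(
  increments=[
    [0,0.012,0,0.003,0.001,0.003,1],
    [0,0.012,0,0.003,0.001,0.003,1],
    [0,0.012,0,0.003,0.001,0.003,1],
    [0,0.012,-0.0015,0,0,0,1],
    [0,0.012,-0.0015,0,0,0,1],
    [0,0.012,-0.0015,0,0,0,1],
    [0,0.006,0,0,0,0,1],
    [0,0,0,0,0,0,1],
  ],
)

```text
time: 24.3
tool_pos: [0.6094, -0.0271, 0.1022]
tcp_rot: [-1.12, -1.077, 1.244]
wrist_force: [-0.5, 0.7, -0.8]
width: 0.996
```

Run:
```python
from h import *
st()
plan([([.6137,-.0303,.1007],87.7,8,1)],1)
out=[]
for n in ['top','scene']:
    c=read_camera(n)
    q=proj(c,[box(0,0,.1)])[0]; x0,y0=(int(v) for v in q-[40,40]); out.append(cv2.resize(c['img'][y0:y0+80,x0:x0+80],None,fx=5,fy=5,interpolation=cv2.INTER_CUBIC))
cv2.imwrite('pics/i.png',np.hstack(out))
```

```text
t 24.3 pos [ 0.6094 -0.0271  0.1022] R [[0.038, -0.143, -0.989], [0.999, 0.004, 0.038], [-0.001, -0.99, 0.143]] F [-0.5  0.7 -0.8] w 0.996
[[-0.0031,0.0008,-0.0046,-0.003,0.002,-0.001,1]]
```

View pics/i.png

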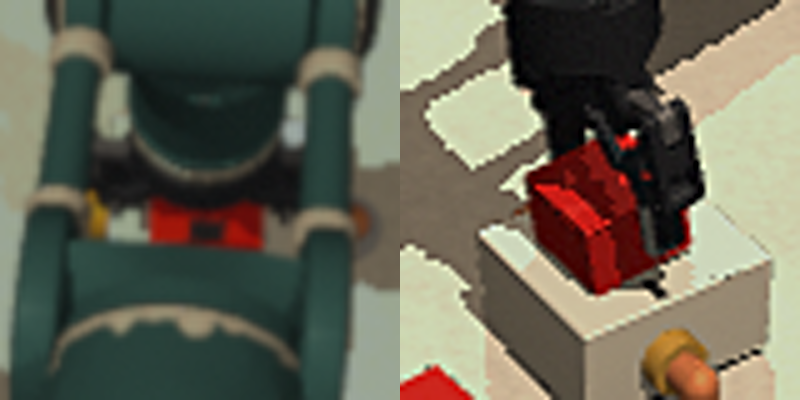

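Emit:
jog_arm(
  increments=[
    [-0.003,0.001,-0.004,0,0,0,1],
    [0,0,0,0,0,0,0.75],
    [0,0,0,0,0,0,0.65],
    [0,0,0,0,0,0,0.6],
    [0,0,0,0,0,0,0.6],
    [0,0,0,0,0,0,0.6],
  ],
  force=30,
)

```text
time: 25.15
tool_pos: [0.6152, -0.0307, 0.103]
tcp_rot: [-1.124, -1.08, 1.243]
wrist_force: [-0.3, -0.1, -0.2]
width: 0.72
```

Run:
```python
from h import *
st()
```

```text
t 25.15 pos [ 0.6152 -0.0307  0.103 ] R [[0.038, -0.138, -0.99], [0.999, 0.004, 0.038], [-0.001, -0.99, 0.138]] F [-0.3 -0.1 -0.2] w 0.72
```

Emit:
jog_arm(
  increments=[
    [0,-0.008,0.001,0,0,0,0.6],
    [0,-0.012,0.0015,0,0,0,0.6],
    [0,-0.016,0.002,0,0,0,0.6],
    [0,-0.02,0.003,0,0,0,0.6],
    [0,-0.02,0.003,0,0,0,0.6],
    [0,0,0,0,0,0,0.6],
  ],
)

```text
time: 25.9
tool_pos: [0.6166, -0.0306, 0.1878]
tcp_rot: [-1.127, -1.083, 1.241]
wrist_force: [1.1, 0.9, -0.2]
width: 0.72
```

Run:
```python
from h import *
st()
plan([([.46,-.09,.15],87.7,0,8)],.6)
c=read_camera('scene')
x0,y0=220,140
cv2.imwrite('pics/j.png',cv2.resize(c['img'][y0:y0+130,x0:x0+130],None,fx=4,fy=4,interpolation=cv2.INTER_CUBIC))
for d in spotter.spot_point(c,'cock_grip')[:2]: print(d['p'],d['location'],atz(c,d['location'],.099))
b,g,r=[c['img'][...,i].astype(int) for i in range(3)]
Q=near(cloud(c,(r>120)&(g>90)&(b<80)),.57,.66,-.07,.01,.085,.125)
if len(Q)>5: print(len(Q),Q.mean(0),cv2.minAreaRect(Q[Q[:,2]>.105][:,:2].astype(np.float32)*1000))
```

```text
t 25.9 pos [ 0.6166 -0.0306  0.1878] R [[0.038, -0.134, -0.99], [0.999, 0.004, 0.038], [-0.002, -0.991, 0.134]] F [ 1.1  0.9 -0.2] w 0.72
[[-0.0082,0.0073,0.0185,-0.017,0.0,0.0,0.6],[-0.0082,0.007,0.0186,-0.017,0.0,0.0,0.6],[-0.0082,0.0066,0.0187,-0.017,0.0,0.0,0.6],[-0.0082,0.0063,0.0188,-0.017,0.0,0.0,0.6],[-0.0082,0.006,0.0189,-0.017,0.0,0.0,0.6],[-0.0082,0.0057,0.019,-0.017,0.0,0.0,0.6],[-0.0082,0.0054,0.0191,-0.017,0.0,0.0,0.6],[-0.0082,0.005,0.0192,-0.017,0.0,0.0,0.6]]

0.62 [270.5, 210.6] [ 0.61173531 -0.04292097  0.099     ]
43 [ 0.61643791 -0.01860036  0.10411992] ((610.8751220703125, -28.75457763671875), (48.430721282958984, 8.529285430908203), 65.88397979736328)
```

View pics/j.png

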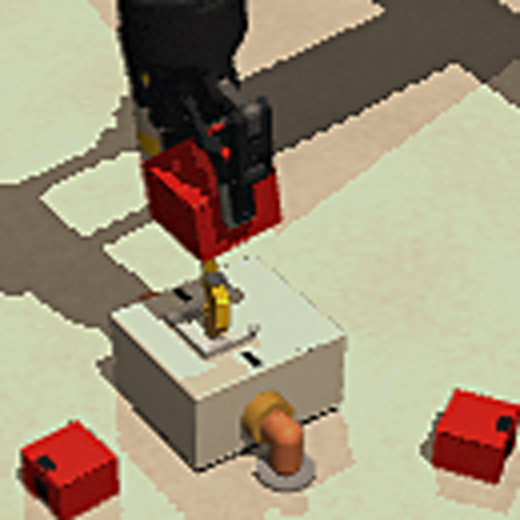

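Emit:
jog_arm(
  increments=[
    [-0.008,0.006,0.0185,-0.017,0,0,0.6],
    [-0.008,0.006,0.0185,-0.017,0,0,0.6],
    [-0.008,0.006,0.0185,-0.017,0,0,0.6],
    [-0.008,0.006,0.0185,-0.017,0,0,0.6],
    [-0.008,0.006,0.019,-0.017,0,0,0.6],
    [-0.008,0.006,0.019,-0.017,0,0,0.6],
    [-0.008,0.005,0.019,-0.017,0,0,0.6],
    [-0.006,0.005,0.015,-0.017,0,0,0.6],
    [0,0,0,0,0,0,0.6],
  ],
)

```text
time: 27.12
tool_pos: [0.4508, -0.0867, 0.1395]
tcp_rot: [-1.212, -1.169, 1.189]
wrist_force: [1.6, -0.2, -0.2]
width: 0.722
```

Run:
```python
from h import *
s=st()
p=np.array(s['tool_pos'])
c=read_camera('scene'); b,g,r=[c['img'][...,i].astype(int) for i in range(3)]
Q=near(cloud(c,(r>80)&(g<50)&(b<50)),p[0]-.06,p[0]+.06,p[1]-.06,p[1]+.06,.02,.25); print('cover z range',np.percentile(Q[:,2],[0,2,5,95]).round(4),len(Q),'tcp',p[2])
plan([([.46,-.09,.045],87.7,0,5)],.6)
```

```text
t 27.12 pos [ 0.4508 -0.0867  0.1395] R [[0.038, -0.018, -0.999], [0.999, 0.002, 0.038], [0.001, -1.0, 0.018]] F [ 1.6 -0.2 -0.2] w 0.722
cover z range [0.111  0.1121 0.114  0.1573] 240 tcp 0.13945555403959173
[[-0.0006,0.019,-0.002,-0.003,0.001,0.0,0.6],[-0.0006,0.019,-0.0019,-0.003,0.001,0.0,0.6],[-0.0006,0.019,-0.0018,-0.003,0.001,0.0,0.6],[-0.0006,0.019,-0.0018,-0.003,0.001,0.0,0.6],[-0.0006,0.019,-0.0017,-0.003,0.001,0.0,0.6]]
```

Emit:
jog_arm(
  increments=[
    [0,0.019,-0.001,-0.003,0,0,0.6],
    [0,0.019,-0.001,-0.003,0,0,0.6],
    [0,0.019,-0.001,-0.003,0,0,0.6],
    [0,0.019,-0.001,-0.003,0,0,0.6],
    [0,0.012,-0.001,-0.003,0,0,0.6],
    [0,0,0,0,0,0,0.6],
  ],
)

```text
time: 27.92
tool_pos: [0.4631, -0.0862, 0.0507]
tcp_rot: [-1.227, -1.185, 1.18]
wrist_force: [-0.7, 1.3, -1.4]
width: 0.721
```

Run:
```python
from h import *
s=st()
```

```text
t 27.93 pos [ 0.4631 -0.0862  0.0507] R [[0.036, 0.003, -0.999], [0.999, 0.001, 0.036], [0.001, -1.0, -0.003]] F [-0.7  1.3 -1.4] w 0.721
```

Emit:
jog_arm(
  increments=[
    [0,0.009,0,0,0,0,0.6],
    [0,0.006,0,0,0,0,0.6],
    [0,0.004,0,0,0,0,0.6],
    [0,0.002,0,0,0,0,0.6],
    [0,0.001,0,0,0,0,0.6],
  ],
)

```text
time: 28.55
tool_pos: [0.4654, -0.0865, 0.0292]
tcp_rot: [-1.23, -1.187, 1.179]
wrist_force: [-2.4, 1.2, 4.9]
width: 0.718
```

Run:
```python
from h import *
s=st()
```

```text
t 28.55 pos [ 0.4654 -0.0865  0.0292] R [[0.036, 0.006, -0.999], [0.999, 0.0, 0.036], [0.001, -1.0, -0.006]] F [-2.4  1.2  4.9] w 0.718
```

Emit:
jog_arm(
  increments=[
    [0,0,0,0,0,0,0.85],
    [0,0,0,0,0,0,0.95],
    [0,0,0,0,0,0,0.95],
    [0,-0.02,0,0,0,0,0.95],
    [0,-0.04,0,0,0,0,0.95],
    [0,-0.045,0,0,0,0,0.95],
    [0,-0.05,0,0,0,0,0.6],
    [0,0,0,0,0,0,0.3],
  ],
)

```text
time: 29.55
tool_pos: [0.4641, -0.0866, 0.189]
tcp_rot: [-1.23, -1.187, 1.179]
wrist_force: [-0.1, -0.9, -0.7]
width: 0.547
```

Run:
```python
from h import *
s=st()
c=read_camera('scene'); b,g,r=[c['img'][...,i].astype(int) for i in range(3)]
Q=near(cloud(c,(r>80)&(g<50)&(b<50)),.40,.53,-.15,-.03,-.02,.1); print('cover',np.percentile(Q[:,2],[0,2,50,95,100]).round(4),len(Q))
cv2.imwrite('pics/k.png',cv2.resize(c['img'][120:330,200:430],None,fx=3,fy=3,interpolation=cv2.INTER_CUBIC))
Q=near(cloud(c,(r>120)&(g>90)&(b<80)),.57,.66,-.07,.01,.1,.125)
print(len(Q),Q.mean(0),cv2.minAreaRect(Q[Q[:,2]>.105][:,:2].astype(np.float32)*1000))
plan([([.6115,-.0295,.18],-24,0,12)],.3)
```

```text
t 29.55 pos [ 0.4641 -0.0866  0.189 ] R [[0.036, 0.006, -0.999], [0.999, 0.0, 0.036], [0.001, -1.0, -0.006]] F [-0.1 -0.9 -0.7] w 0.547
cover [-0.0012  0.0023  0.0437  0.0475  0.0501] 422
31 [ 0.614078   -0.02441952  0.1088085 ] ((612.3130493164062, -28.551734924316406), (49.859859466552734, 7.753589153289795), 68.4782943725586)
[[0.0052,0.0006,-0.0123,0.0,0.163,0.0,0.3],[0.0071,0.0006,-0.0113,0.0,0.163,0.0,0.3],[0.0088,0.0006,-0.01,0.0,0.163,0.0,0.3],[0.0103,0.0006,-0.0084,0.0,0.163,0.0,0.3],[0.0115,0.0006,-0.0066,0.0,0.163,0.0,0.3],[0.0125,0.0005,-0.0047,0.0,0.163,0.0,0.3],[0.013,0.0005,-0.0026,0.0,0.163,0.0,0.3],[0.0133,0.0005,-0.0004,0.0,0.163,0.0,0.3],[0.0132,0.0005,0.0017,0.0,0.163,0.0,0.3],[0.0127,0.0005,0.0038,0.0,0.163,0.0,0.3]]

[[0.0119,0.0005,0.0059,0.0,0.163,0.0,0.3],[0.0108,0.0005,0.0077,0.0,0.163,0.0,0.3]]
```

View pics/k.png

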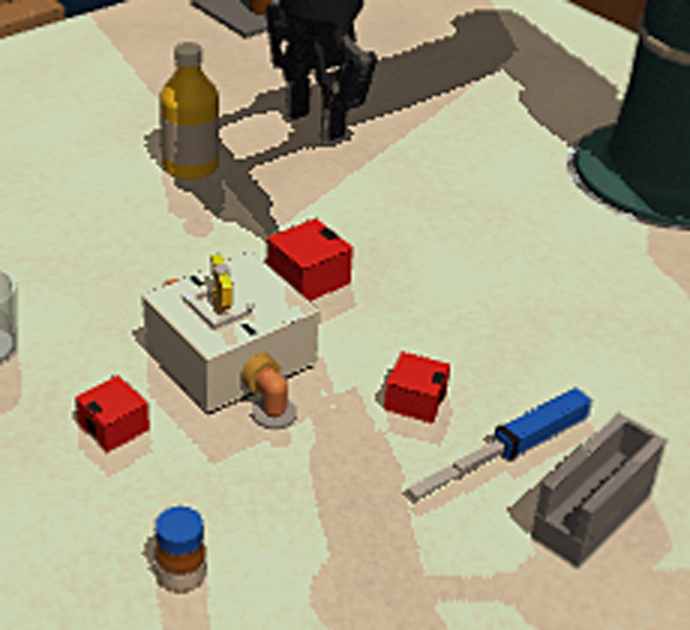

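Emit:
jog_arm(
  increments=[
    [0.005,0,-0.0125,0,0.163,0,0.3],
    [0.007,0,-0.0115,0,0.163,0,0.3],
    [0.009,0,-0.01,0,0.163,0,0.3],
    [0.0105,0,-0.0085,0,0.163,0,0.3],
    [0.0115,0,-0.0065,0,0.163,0,0.3],
    [0.0125,0,-0.0045,0,0.163,0,0.3],
    [0.013,0,-0.0025,0,0.163,0,0.3],
    [0.0135,0,-0.0005,0,0.163,0,0.3],
    [0.013,0,0.0015,0,0.163,0,0.3],
    [0.0125,0,0.004,0,0.163,0,0.3],
  ],
)

```text
time: 30.85
tool_pos: [0.5765, -0.0385, 0.1616]
tcp_rot: [-1.563, 0.147, -0.09]
wrist_force: [-0.2, 0.0, -0.7]
width: 0.303
```

Emit:
jog_arm(
  increments=[
    [0.01,0,0.005,0,0.12,0,0.3],
    [0,0,0,0,0,0,0.3],
  ],
)

```text
time: 31.1
tool_pos: [0.5851, -0.0344, 0.1561]
tcp_rot: [-1.558, 0.249, -0.179]
wrist_force: [-0.3, 0.4, -0.2]
width: 0.3
```

Run:
```python
from h import *
s=st()
plan([([.612,-.0287,.15],-23,0,4),([.612,-.0287,.104],-23,0,4)],.3)
```

```text
t 31.1 pos [ 0.5851 -0.0344  0.1561] R [[0.962, -0.044, 0.27], [-0.27, 0.008, 0.963], [-0.044, -0.999, -0.004]] F [-0.3  0.4 -0.2] w 0.3
[[0.0062,0.0012,0.0032,0.002,0.032,-0.011,0.3],[0.006,0.0013,0.0034,0.002,0.032,-0.011,0.3],[0.0059,0.0014,0.0036,0.002,0.032,-0.011,0.3],[0.0058,0.0015,0.0038,0.002,0.032,-0.011,0.3],[0.0,0.0115,0.0,0.0,0.0,0.0,0.3],[0.0,0.0115,0.0,0.0,0.0,0.0,0.3],[0.0,0.0115,0.0,0.0,0.0,0.0,0.3],[0.0,0.0115,0.0,0.0,0.0,0.0,0.3]]
```

Emit:
jog_arm(
  increments=[
    [0.006,0,0.003,0.002,0.032,-0.011,0.3],
    [0.006,0,0.0035,0.002,0.032,-0.011,0.3],
    [0.006,0,0.0035,0.002,0.032,-0.011,0.3],
    [0.006,0,0.004,0.002,0.032,-0.011,0.3],
    [0,0,0,0,0,0,0.3],
  ],
)

```text
time: 31.72
tool_pos: [0.6118, -0.0287, 0.1533]
tcp_rot: [-1.547, 0.319, -0.318]
wrist_force: [0.2, -0.3, -0.0]
width: 0.304
```

Run:
```python
from h import *
s=st()
plan([([.612,-.0287,.104],-23,0,4)],.3)
```

```text
t 31.73 pos [ 0.6118 -0.0287  0.1533] R [[0.919, -0.0, 0.395], [-0.395, 0.001, 0.919], [-0.0, -1.0, 0.0]] F [ 0.2 -0.3 -0. ] w 0.304
[[0.0001,0.0123,0.0,0.0,-0.001,0.0,0.3],[0.0001,0.0123,0.0,0.0,-0.001,0.0,0.3],[0.0001,0.0123,0.0,0.0,-0.001,0.0,0.3],[0.0001,0.0123,0.0,0.0,-0.001,0.0,0.3]]
```

Emit:
jog_arm(
  increments=[
    [0,0.012,0,0,0,0,0.3],
    [0,0.012,0,0,0,0,0.3],
    [0,0.012,0,0,0,0,0.3],
    [0,0.007,0,0,0,0,0.3],
    [0,0,0,0,0,0,0.3],
  ],
)

```text
time: 32.35
tool_pos: [0.6103, -0.0287, 0.1059]
tcp_rot: [-1.547, 0.321, -0.316]
wrist_force: [-0.3, 0.4, -0.1]
width: 0.304
```

Run:
```python
from h import *
s=st()
```

```text
t 32.35 pos [ 0.6103 -0.0287  0.1059] R [[0.919, -0.003, 0.395], [-0.395, 0.001, 0.919], [-0.003, -1.0, -0.001]] F [-0.3  0.4 -0.1] w 0.304
```

Emit:
jog_arm(
  increments=[
    [0,0,0,0,0,0,0],
    [0,0,0,0,0,0,0],
    [0,0,0,0,0,0,0],
    [0,0,0,0,0,0,0],
  ],
)

```text
time: 32.85
tool_pos: [0.6118, -0.0293, 0.1063]
tcp_rot: [-1.547, 0.318, -0.319]
wrist_force: [-0.1, -0.3, -2.8]
width: 0.107
```

Emit:
jog_arm(
  increments=[
    [0,0,0,0,0.12,0,0],
    [0,0,0,0,0.12,0,0],
    [0,0,0,0,0.12,0,0],
    [0,0,0,0,0.12,0,0],
    [0,0,0,0,0.12,0,0],
  ],
)

```text
time: 33.48
tool_pos: [0.6124, -0.0297, 0.1063]
tcp_rot: [-1.42, 0.795, -0.799]
wrist_force: [1.1, -1.8, -4.2]
width: 0.104
```

Run:
```python
from h import *
s=st(); print(s['torque'])
x=R.from_rotvec(s['tcp_rot']).as_matrix()[:,0]; print('az',np.degrees(np.arctan2(x[1],x[0])))
```

```text
t 33.48 pos [ 0.6124 -0.0297  0.1063] R [[0.521, 0.002, 0.854], [-0.854, -0.001, 0.521], [0.002, -1.0, 0.001]] F [ 1.1 -1.8 -4.2] w 0.104
[ 0.01321655 -0.15489608  0.08423979]
az -58.618218896307035
```

Emit:
jog_arm(
  increments=[
    [0,0,0,0,0.12,0,0],
    [0,0,0,0,0.12,0,0],
    [0,0,0,0,0.12,0,0],
    [0,0,0,0,0.12,0,0],
    [0,0,0,0,0.1,0,0],
    [0,0,0,0,0.06,0,0],
  ],
)

```text
time: 34.22
tool_pos: [0.6127, -0.0306, 0.1064]
tcp_rot: [-1.155, 1.285, -1.294]
wrist_force: [0.1, 0.1, -1.8]
width: 0.107
```

Run:
```python
from h import *
s=st(); print(s['torque'])
x=R.from_rotvec(s['tcp_rot']).as_matrix()[:,0]; print('az',np.degrees(np.arctan2(x[1],x[0])))
```

```text
t 34.23 pos [ 0.6127 -0.0306  0.1064] R [[-0.109, 0.003, 0.994], [-0.994, -0.004, -0.109], [0.003, -1.0, 0.004]] F [ 0.1  0.1 -1.8] w 0.107
[ 0.07737192 -0.1547035   1.20523659]
az -96.27820938630411
```

Emit:
jog_arm(
  increments=[
    [0,0,0,0,-0.03,0,0],
    [0,0,0,0,0,0,0.3],
    [0,0,0,0,0,0,0.3],
    [0,0,0,0,0,0,0.3],
    [0,-0.03,0,0,0,0,0.3],
    [0,-0.04,0,0,0,0,0.3],
    [0,-0.05,0,0,0,0,0.3],
    [-0.02,-0.02,-0.05,0,0,0,0.3],
    [-0.02,0,-0.05,0,0,0,0.3],
    [0,0,0,0,0,0,0.3],
  ],
)

```text
time: 35.48
tool_pos: [0.514, 0.0186, 0.2527]
tcp_rot: [-1.168, 1.261, -1.27]
wrist_force: [-0.0, -0.4, -0.4]
width: 0.296
```

Run:
```python
from h import *
s=st()
out=[]
for n in ['top','scene']:
    c=read_camera(n); b,g,r=[c['img'][...,i].astype(int) for i in range(3)]
    Q=near(cloud(c,(r>120)&(g>90)&(b<80)),.57,.66,-.07,.01,.1,.125)
    if len(Q)>4: print(n,len(Q),Q.mean(0).round(4),cv2.minAreaRect(Q[Q[:,2]>.103][:,:2].astype(np.float32)*1000))
    Q=near(cloud(c,(r>80)&(g<50)&(b<50)),.40,.53,-.15,-.03,-.02,.1)
    if len(Q)>4: print('cover',np.percentile(Q[:,2],[2,50,98]).round(4))
    Q=near(cloud(c,(b>90)&(r<70)&(b>g+30)),.3,.62,.15,.28,-.02,.06)
    if len(Q)>4: print('handle',np.percentile(Q[:,2],[2,50,98]).round(4))
cv2.imwrite('pics/l.png',cv2.resize(c['img'][120:330,180:430],None,fx=2.8,fy=2.8,interpolation=cv2.INTER_CUBIC))
```

```text
t 35.48 pos [0.514  0.0186 0.2527] R [[-0.078, 0.006, 0.997], [-0.997, -0.002, -0.078], [0.001, -1.0, 0.006]] F [-0.  -0.4 -0.4] w 0.296
top 14 [ 0.6315 -0.0308  0.11  ] ((630.8139038085938, -31.900997161865234), (10.980656623840332, 8.16142463684082), 0.19738687574863434)
cover [0.0412 0.0465 0.0509]
handle [0.0198 0.0247 0.0295]
scene 66 [ 0.6126 -0.0274  0.1065] ((611.6756591796875, -28.879562377929688), (14.570075988769531, 46.450130462646484), 88.52259063720703)
cover [0.0042 0.0436 0.0487]
handle [0.0058 0.0224 0.0259]
```

View pics/l.png

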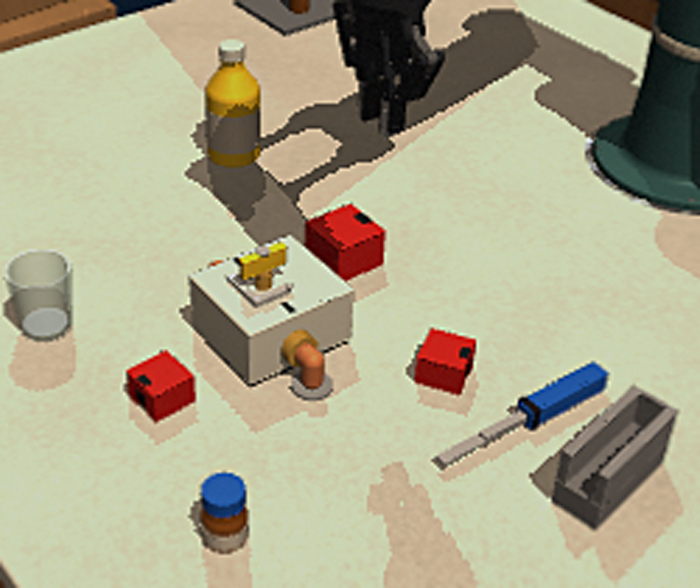

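```bash
python3 -c "
from h import *
print(bot.finish_job())"
```

```text
the job is handed in; nothing more can be done
None
```

The gas cock is turned to its shut stop and the job is handed in at about 35.5 s of the 67 s. I lifted the pry tool out by its shank, laid it down and re-gripped it by the handle. Prying tilted the cover about 0.14 rad, which raises the notch edge by roughly 9 mm. I laid the tool back, stood the cover on the bench and turned the yellow handle clockwise.

**Last checks, from the pictures and depth data:**
- **Handle:** it lies across the pipe at about -1.5°, against roughly -2.3° expected. While turning it, the wrist torque rose to about 1.2 N m, which fits being hard against the stop.
- **Cover:** it stands flat in front of the box, with its top about 46 mm above the bench.
- **Pry tool:** it lies flat, with the top of its handle about 24 mm above the bench.
- **Bottle, beaker and vial:** they look undisturbed in the picture; I did not re-measure them.
- **Gripper:** it is about 0.25 m up and clear of everything.

**What disagreed:** the jaws ended about 4° past the expected stop angle, which I put down to give in the grip or an error in my box yaw estimate. The first shank grip was too shallow, so I opened and re-gripped before lifting. No check failed.

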